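# Unhook the bench sweep and clear the heat sinks

### The arm

A 7-joint arm with a two-finger parallel gripper is mounted at the origin on the work surface. World frame = base frame: x ahead of the robot, y to its left, z up, the work surface at z = 0. Lengths are in m, angles in degrees, forces in N, time in s.
With the tool pointing down it reaches from about 0.425 to 0.875 m from the base axis. Payload 4.7 kg.
Tool frame: the origin (TCP) lies at the very end of the fingers, on their centre line; the grasp point (between the pads) lies 19 mm behind it; z points along the fingers, x is the direction in which the jaws open and shut, and the axes are right-handed (so a half turn about z gives the same grasp; the last joint's range is limited). The gripper opens to 87 mm and grips with 3 to 60 N. Pads are 19 mm wide; open, the fingers measure 117 mm over their backs; the gripper's body (75 mm by 190 mm) begins 51 mm behind the grasp point.
Start: joints at [75.235, 18.392, -4.016, 83.108, 1.295, 78.541, -3.26], TCP at [0.174, -0.626, 0.223] pointing down, gripper open.
Joint ranges: [-163.93, 163.93], [-17.29, 119.83], [-79.2, 71.16], [3.27, 140.29], [-89.18, 269.18], [5.43, 117.66], [-154.24, 154.24]. Speed limits (degrees/s): [147.25, 147.25, 180, 180, 180, 180, 180].

### API

Orientations are given as [roll, pitch, yaw] about the fixed x, y, z axes, in that order (R = Rz(yaw) Ry(pitch) Rx(roll)).
In Python, from workcell import get_obs, snapshot, camera_model, hand_in gives the robot as it stands.
- The arm moves only by the shell command python3 -m jog 'ROWS' [FORCE]. ROWS is JSON, a list of rows, each an object with "xyz": the shift along the tool's x, y, z in mm, a list of three; "twist": the turn, a rotation vector about the tool's x, y, z in degrees, a list of three; "gripper": the finger opening in mm, from 0 to 87. A call has 1 to 20 rows; each row is the pose to reach, as a shift and turn from the pose commanded when the call began, along the tool's axes at that moment; what a row does not reach only later rows make up. A row lasts 1/12 s, in which the tool goes at most 41.7 mm and 7.16 degrees, less where a joint would pass 70% of its speed; a pose out of reach is approached as far as the arm can. A call with a gripper value outside its range is refused whole. The fingers move at their own pace and stop on an object; FORCE is the grip in N (left out, the last holds). Time passes only in rows, so rows that repeat a pose let the fingers close. It gives the time, the measured TCP pose, the force and the opening at its end, in the units of the state.
- get_obs(): the state, without advancing time (a new reading comes with each control period).
- snapshot(name): name is "side" or "top" or "wrist"; returns the picture (384x512x3 uint8, red, green, blue); there is no depth.
- camera_model(name): a dict with "intrinsics" (3x3 intrinsics, pixels), "origin" and "rotation" of the camera in the world. Camera axes: x right, y down, z forward; pixel columns grow to the right and rows downward; lengths in m; the calibration is good to about 2 mm. The wrist camera is an equidistant fisheye: a pixel r from the principal point sees the ray r / f radians off the axis. A picture is of the moment at which its call begins: read the wrist's pose just before it. camera_model takes no time and is no camera call; for the wrist camera it gives the pose at the moment of the call.
- hand_in(): hands the job in, once; it reports no verdict.
The state is a dict: "clock": time; "joint_pos": joint angles; "qd": joint speeds; "joint_torque": joint torques, N m; "eef_pos": TCP position; "eef_rot": TCP orientation; "contact_force": force on the tool from outside, world axes, zero at the start; "ft_torque": the same for the moment, N m; "grip_width": finger opening in m.
Only numpy, scipy, OpenCV 4.12 (cv2) and the standard library are available. Lean on these libraries where they do the work, as an engineer would, in place of code of your own. Each camera call takes 0.05 s, during which the arm holds its last target.

### The job

Clear the electronics bench: press open the sprung keeper of the hook, take the sweep off it, and with the sweep push every loose heat sink along the bench until it is right inside the green-floored pan, without touching the heat sinks with the gripper. When all are in, stand the sweep upright wholly on the black mat and let go; leave everything else on the bench where it is.

Things in the scene. Friction and masses are not known exactly. Their poses are not given: they have to be found in the camera images.
- hook: Fixed hook stand. Origin on the bench under its grey post (30 x 40 mm in x, y, 124 mm tall; base plate 110 x 120 x 10 mm). A straight steel peg 12 mm wide, 16 mm high, flat top at 110 mm, runs from the post along the stand's -x to 150 mm from the origin. The sweep hangs on it 40 to 52 mm from the origin and comes off over the peg's free end (towards -x) once the keeper is down.
- keeper_flap (a joint): Angle of the red keeper flap: 0 shut (rising 40 deg from its hinge at the peg's free end, leaning back towards the post, blocking the eye), 0.68 rad pressed flat onto the peg. Sprung and strongly damped: press down slowly (10 mm/s takes under 15 N); let go, it rises about 0.015 rad/s, shut after some 50 s. Above 0.54 (some 9 s after a full press) the eye, raised 18 to 20 mm, passes over it.
- keeper_end (a point): Middle of the free upper end of the red keeper flap, to be pressed down from above; shut, it lies 103 mm from the stand's origin along -x, 151 mm above the bench. The flap is 56 mm long, 24 mm wide (y), 6 mm thick, hinged across the peg (along y) 146 mm from the origin, 115 mm above the bench; flat, its upper face is 8 mm above the peg and its end 13 mm nearer the post.
- hook_seat (a point): Point on the peg's top, 45 mm from the stand's origin along its -x, where the sweep hangs.
- sweep: Sweep, about 0.32 kg, 140 mm tall, origin under the centre of its head, z up. Head: blue block 40 (x) by 100 (y), 45 mm high; either 100 mm face pushes; it stands by itself. On top a black grip with a yellow end, 20 mm (x) by 24 mm (y), from 99 to 140 mm height, to be held by fingers closing along y. At first it hangs upright, x along the peg, head 25 mm above the bench.
- sweep_eye (a point): Centre of the sweep's yellow eye, 65 mm above its origin. The window is open along the sweep's x, 46 mm wide (y), from 45 to 85 mm height; its top bar, 66 mm wide (y), 16 mm thick (x), from 85 to 99 mm height, rests on the peg. On the peg it can be raised at most 24 mm.
- pan: Fixed pan: three 35 mm high, 4 mm thick aluminium sides, no raised floor (green film flush on the bench), so things slide straight in. Origin on the bench at the middle of its open mouth; +y points out of the mouth; inside: x -180 to 180 mm, y -180 to 0 mm.
- mat: Fixed black mat 220 mm (x) by 180 mm (y), 2 mm thick; origin at the centre of its underside.
- sink1: Finned heat sink, red, 40 mm (x) by 60 mm (y) by 30 mm high, about 0.11 kg, origin at the centre of its underside. Four to six of the six are present; it starts on the bench in front of the pan's mouth.
- sink2: Finned heat sink, dark steel, 40 mm (x) by 60 mm (y) by 30 mm high, about 0.11 kg, origin at the centre of its underside. Four to six of the six are present; it starts on the bench in front of the pan's mouth.
- sink3: Finned heat sink, copper, 40 mm (x) by 60 mm (y) by 30 mm high, about 0.11 kg, origin at the centre of its underside. Four to six of the six are present; it starts on the bench in front of the pan's mouth.
- sink4: Finned heat sink, blue, 40 mm (x) by 60 mm (y) by 30 mm high, about 0.11 kg, origin at the centre of its underside. Four to six of the six are present; it starts on the bench in front of the pan's mouth.
- sink5: Finned heat sink, brass, 40 mm (x) by 60 mm (y) by 30 mm high, about 0.11 kg, origin at the centre of its underside. Four to six of the six are present; it starts on the bench in front of the pan's mouth.
- sink6: Finned heat sink, green, 40 mm (x) by 60 mm (y) by 30 mm high, about 0.11 kg, origin at the centre of its underside. Four to six of the six are present; it starts on the bench in front of the pan's mouth.
- mouse: Black computer mouse, 100 x 60 x 30 mm, origin under its centre; leave alone.
- meter: Yellow hand meter lying flat, 150 x 75 x 34 mm, origin under its centre; leave alone.
- mug: White mug, 80 mm across, 95 mm high, origin under its centre; leave alone.
- spool: Reel of copper wire, 60 mm across, 42 mm high, origin under its centre; leave alone.
- partbox: Blue open parts box 130 x 100 x 50 mm, origin under its centre; leave alone.

How it is judged (in metres and radians):
On the way, in this order (a step that is already met when the one before it is completed fails the run):
1. the keeper is pressed open while the sweep still hangs on the hook (value of joint keeper_flap above 0.55 rad and horizontal distance between sweep_eye and hook_seat below 0.05 m), for 0.1 s.
2. the sweep is taken off the hook in the gripper (horizontal distance between sweep_eye and hook_seat above 0.15 m and contact force between the fingers and sweep above 1 N), for 0.2 s.
3. every heat sink is inside the pan (y of sink1 in the frame of pan between -0.185 and -0.02 m and x of sink1 in the frame of pan between -0.18 and 0.18 m and y of sink2 in the frame of pan between -0.185 and -0.02 m and x of sink2 in the frame of pan between -0.18 and 0.18 m and y of sink3 in the frame of pan between -0.185 and -0.02 m and x of sink3 in the frame of pan between -0.18 and 0.18 m and y of sink4 in the frame of pan between -0.185 and -0.02 m and x of sink4 in the frame of pan between -0.18 and 0.18 m and y of sink5 in the frame of pan between -0.185 and -0.02 m and x of sink5 in the frame of pan between -0.18 and 0.18 m and y of sink6 in the frame of pan between -0.185 and -0.02 m and x of sink6 in the frame of pan between -0.18 and 0.18 m), for 0.2 s.
At the end, for the whole second after the job is handed in: Every heat sink present lies at rest on the bench with its centre inside the pan, at least 20 mm past the mouth; the sweep stands upright (within 0.1 rad) at rest on the mat, its centre within 90 mm (mat x) and 70 mm (mat y) of the mat's centre, released (all of step 3 and x of sweep in the frame of mat between -0.09 and 0.09 m and y of sweep in the frame of mat between -0.07 and 0.07 m and height (world z) of sweep below 0.008 m and angle between sweep's own z axis and vertical below 0.1 rad and linear speed of each of sweep, sink1, sink2, sink3, sink4, sink5, sink6 below 0.02 m/s and contact force between the fingers and sweep below 0.1 N and height (world z) of each of sink1, sink2, sink3, sink4, sink5, sink6 below 0.02 m); the robot touches nothing.
It fails at once if a heat sink is touched by the gripper's fingers (contact force between the fingers and sink1 above 1 N or contact force between the fingers and sink2 above 1 N or contact force between the fingers and sink3 above 1 N or contact force between the fingers and sink4 above 1 N or contact force between the fingers and sink5 above 1 N or contact force between the fingers and sink6 above 1 N).
It fails at once if something else on the bench is shifted by more than 30 mm (distance of any of mouse, meter, mug, spool, partbox from where it was at the start of the episode above 0.03 m).
Of sink1, sink2, sink3, sink4, sink5, sink6 only 4 to 6 are there at a start; the rules pass over those that are not, and their reading is None.
At some moment in a run one of sink1, sink2, sink3, sink4, sink5, sink6 may be knocked a few centimetres aside while the robot is not near it.
Once in a run the grip may slacken for a moment while it holds something.
It also fails if it takes over 208 s, if anything falls off the work surface, if the arm or the gripper's body presses on something with over 40 N, if the wrist force passes 120 N, or if a joint passes its speed limit or range.

## Working session

There is one attempt and no reset: what is moved stays moved. The work goes in short steps, Python scripts to look and compute and a shell command to move; the robot and the scene stay as the last step left them, time stands still between calls to the robot, and variables do not carry over. Pictures are saved under pics/ and viewed, and the job is handed in when it is done.

```bash
ls; mkdir -p pics
python3 - <<'E'
from workcell import *
import cv2,json
print(get_obs())
for n in("top","side","wrist"):
    im=snapshot(n); cv2.imwrite(f"pics/{n}0.png",im[:,:,::-1]); m=camera_model(n); print(n,m)
E
```

```text
pics
{'clock': 0.0, 'joint_pos': array([75.23430861, 18.4377146 , -4.01537948, 83.175797  ,  1.29443188,
       78.53960965, -3.26094605]), 'qd': array([ 0.00415439, -0.01065589, -0.00420236,  0.02077313, -0.07811537,
       -0.00237397, -0.01517538]), 'joint_torque': array([ 8.35619267e-04, -4.91290784e+01, -4.03892091e-01, -3.12521982e+01,
       -6.40306226e-02,  4.37714683e-02,  1.86629445e-04]), 'eef_pos': array([ 0.17431304, -0.62561585,  0.22146888]), 'eef_rot': array([ 1.79994744e+02,  1.07910530e-01, -7.44257479e+01]), 'contact_force': array([-0.65332931, -0.52093821, -0.22436641]), 'ft_torque': array([ 0.02823452, -0.02765441, -0.02894251]), 'grip_width': 0.08714510716558291}
top {'intrinsics': array([[369.55903772,   0.        , 252.7770808 ],
       [  0.        , 369.55903772, 196.32494896],
       [  0.        ,   0.        ,   1.        ]]), 'origin': array([0.45234097, 0.12395644, 1.13202965]), 'rotation': array([-1.70751408e+02,  2.18114629e-02, -9.00200690e+01])}
side {'intrinsics': array([[356.60968236,   0.        , 248.82410715],
       [  0.        , 356.60968236, 186.27795165],
       [  0.        ,   0.        ,   1.        ]]), 'origin': array([0.25134182, 0.93960294, 0.76278408]), 'rotation': array([-126.42256208,   -1.13361448, -154.65821968])}
wrist {'intrinsics': array([[297.31863964,   0.        , 253.19419217],
       [  0.        , 297.31863964, 193.59433773],
       [  0.        ,   0.        ,   1.        ]]), 'origin': array([ 0.2519275 , -0.60501094,  0.38362807]), 'rotation': array([ 1.62981958e+02,  7.88984209e-02, -7.44052882e+01])}
```

View pics/top0.png

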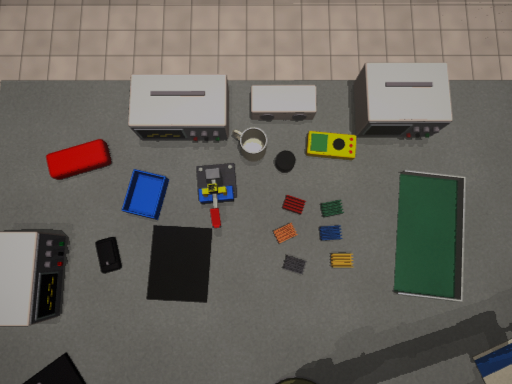

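View pics/side0.png

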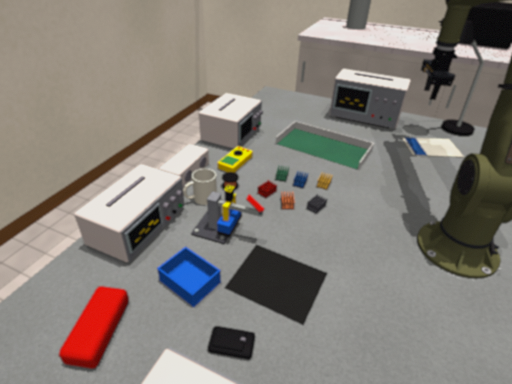

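View pics/wrist0.png

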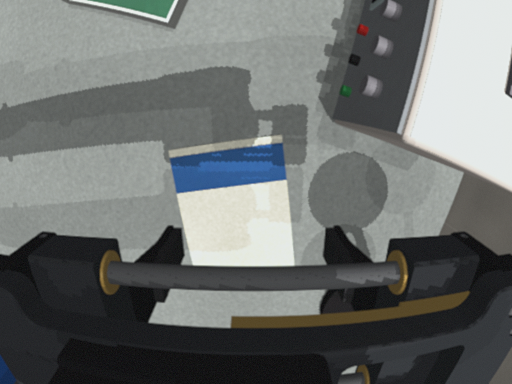

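The top view shows the hook at about (215,185) with the red flap at (216,217). The mat is at (180,263), the pan's mouth is at column 400, and all six sinks lie in columns 275–352.

```bash
cat > h.py <<'E'
from workcell import *
import cv2,numpy as np
from scipy.spatial.transform import Rotation as R
def cam(n):
    m=camera_model(n); return m['intrinsics'],np.array(m['origin']),R.from_euler('xyz',m['rotation'],degrees=True).as_matrix()
def p2w(n,uv,z,c=None):
    K,o,r=c or cam(n); uv=np.atleast_2d(uv).astype(float)
    x=(uv-[K[0,2],K[1,2]])/K[0,0]
    if n=='wrist':
        t=np.linalg.norm(x,axis=1,keepdims=True); d=np.hstack([x/np.maximum(t,1e-9)*np.sin(t),np.cos(t)])
    else: d=np.hstack([x,np.ones((len(x),1))])
    d=d@r.T; return o+d*((z-o[2])/d[:,2])[:,None]
def w2p(n,P,c=None):
    K,o,r=c or cam(n); q=(np.atleast_2d(P)-o)@r
    if n=='wrist':
        rr=np.linalg.norm(q[:,:2],axis=1,keepdims=True); x=q[:,:2]/np.maximum(rr,1e-9)*np.arctan2(rr,q[:,2:])
    else: x=q[:,:2]/q[:,2:]
    return x*K[0,0]+[K[0,2],K[1,2]]
def save(im,name,box=None,f=1):
    if box: im=im[box[1]:box[3],box[0]:box[2]]
    cv2.imwrite('pics/'+name+'.png',cv2.resize(im[:,:,::-1],None,fx=f,fy=f,interpolation=cv2.INTER_CUBIC))
HS={'red':((172,8),120,60),'copper':((8,16),120,80),'brass':((20,26),120,80),'green':((60,85),90,20),'blue':((105,125),120,50)}
def sinks(im,n='top',z=0.03,box=(262,180,500,305)):
    hsv=cv2.cvtColor(im,cv2.COLOR_RGB2HSV); out={}
    return hsv
E
python3 - <<'E'
from h import *
im=cv2.imread('pics/top0.png')[:,:,::-1]
save(im,'topA',(265,185,365,285),6); save(im,'topB',(140,140,270,310),4); save(im,'topC',(385,160,480,310),5)
im=cv2.imread('pics/side0.png')[:,:,::-1]
save(im,'sideA',(180,140,360,260),4)
E
```

```text
(no output)
```

View pics/topA.png

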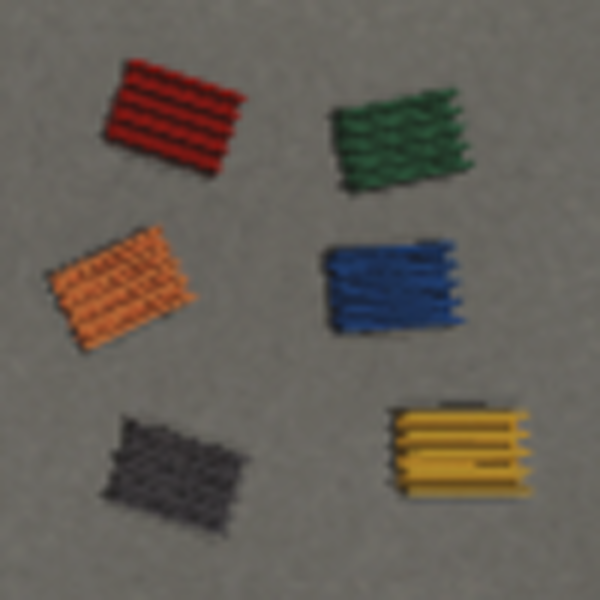

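View pics/topB.png

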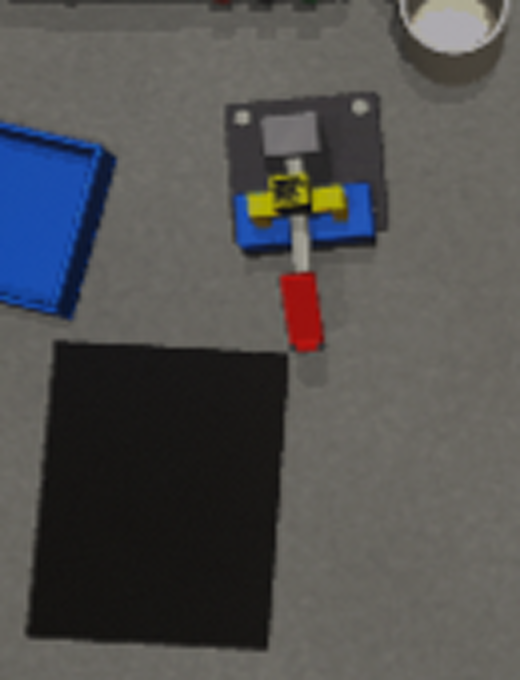

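View pics/topC.png

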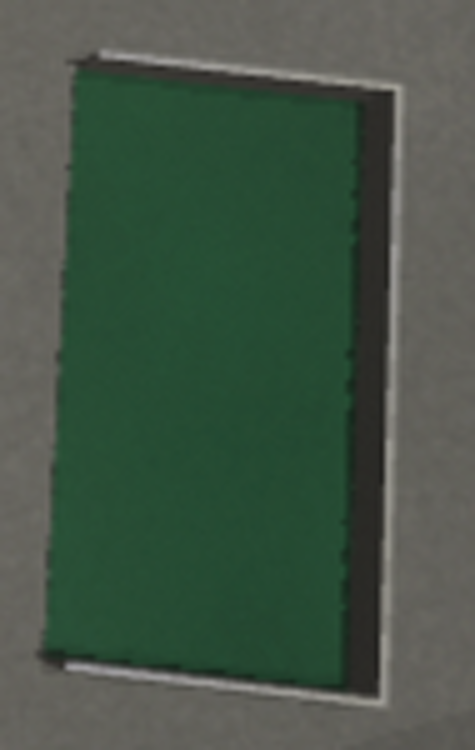

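View pics/sideA.png

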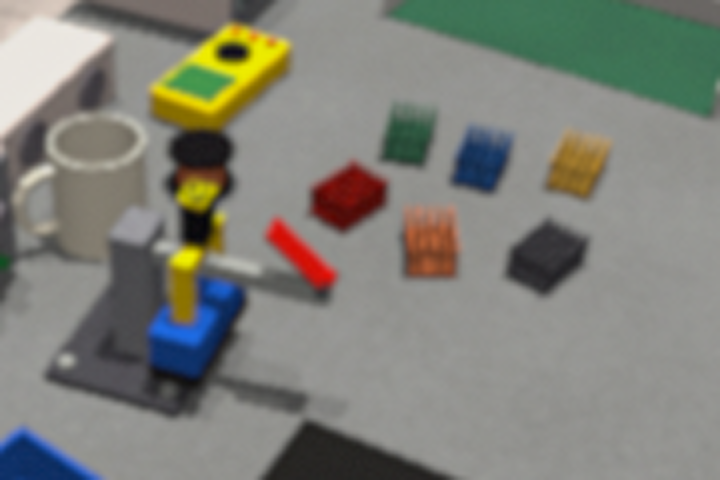

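Run:
```python
from h import *
np.set_printoptions(precision=4,suppress=True)
def q(name,pts,z,box,f):
    P=p2w('top',(np.array(pts)+0.5)/f-0.5+np.array(box[:2]),z)[:,:2]; 
    (c,s,a)=cv2.minAreaRect((P*1000).astype(np.float32))
    print(name,P.tolist() and P.round(3).tolist(),'c',P.mean(0),'rect',np.round(c,1),np.round(s,1),round(a,1)); return P
B=(140,140)
q('post',[(262,115),(315,112),(320,152),(266,155)],.124,B,4)
q('mat',[(55,342),(287,354),(267,648),(28,635)],.002,B,4)
q('pegaxis z.11',[(294,160),(303,270)],.11,B,4)
q('flap end z.151',[(281,275),(314,273)],.153,B,4)
q('flap hinge z.115',[(297,350),(322,348)],.118,B,4)
q('headtop z.07',[(234,195),(368,183),(377,236),(240,246)],.07,B,4)
q('bar z.124',[(248,195),(343,183),(345,208),(250,222)],.124,B,4)
q('grip z.165',[(270,177),(306,174),(309,210),(272,210)],.165,B,4)
A=(265,185)
q('red',[(128,60),(245,97),(217,177),(105,137)],.03,A,6)
q('green',[(332,110),(456,88),(472,166),(345,192)],.03,A,6)
q('copper',[(48,277),(157,226),(198,296),(85,352)],.03,A,6)
q('blue',[(325,250),(454,240),(465,320),(337,332)],.03,A,6)
q('steel',[(125,418),(248,458),(222,535),(105,495)],.03,A,6)
q('brass',[(393,410),(526,409),(532,493),(400,496)],.03,A,6)
C=(385,160)
q('pan green',[(78,65),(42,655)],0,C,5)
q('panrim',[(100,50),(402,85),(384,705),(65,668)],.035,C,5)
# mouse, meter, spool, mug approx
print(p2w('top',[[108,255]],.03),p2w('top',[[332,145]],.034),p2w('top',[[286,161]],.042),p2w('top',[[254,140]],.095),p2w('top',[[145,195]],.05))
```

```text
post [[0.696, 0.258], [0.698, 0.221], [0.669, 0.217], [0.667, 0.254]] c [0.6826 0.2373] rect [682.5 237.1] [28.8 39.4] 3.3
mat [[0.547, 0.428], [0.538, 0.251], [0.321, 0.262], [0.33, 0.439]] c [0.4339 0.3451] rect [433.9 345.1] [177.9 218. ] 87.1
pegaxis z.11 [[0.667, 0.236], [0.588, 0.229]] c [0.6274 0.2324] rect [627.4 232.4] [78.6  0. ] -174.5
flap end z.151 [[0.579, 0.239], [0.581, 0.217]] c [0.5799 0.2278] rect [579.9 227.8] [22.  0.] 93.5
flap hinge z.115 [[0.532, 0.231], [0.533, 0.214]] c [0.5326 0.2225] rect [532.6 222.5] [17.2  0. ] 94.6
headtop z.07 [[0.649, 0.284], [0.658, 0.186], [0.619, 0.179], [0.611, 0.279]] c [0.6341 0.232 ] rect [633.7 231.6] [ 39.7 101.5] 5.2
bar z.124 [[0.639, 0.266], [0.647, 0.2], [0.63, 0.199], [0.62, 0.264]] c [0.634  0.2324] rect [633.6 232.4] [19.1 66.9] 7.3
grip z.165 [[0.643, 0.246], [0.646, 0.222], [0.621, 0.22], [0.621, 0.244]] c [0.6328 0.2329] rect [632.3 232.9] [24.5 24.5] 4.8
red [[0.637, 0.024], [0.618, -0.034], [0.578, -0.019], [0.598, 0.036]] c [0.6078 0.0016] rect [607.2   1.5] [61.5 43. ] 72.1
green [[0.612, -0.078], [0.623, -0.14
[... 280 characters left out ...]
0.501, -0.077]] c [ 0.5238 -0.1067] rect [ 524.  -106.5] [40.8 64.7] 5.3
steel [[0.459, 0.028], [0.439, -0.032], [0.403, -0.018], [0.422, 0.039]] c [0.4307 0.0042] rect [430.5   4.3] [63.  39.3] 72.1
brass [[0.463, -0.103], [0.463, -0.169], [0.423, -0.17], [0.421, -0.105]] c [ 0.4424 -0.137 ] rect [ 442.6 -136.7] [41.5 65.6] 1.3
pan green [[0.712, -0.338], [0.352, -0.293]] c [ 0.5319 -0.3157] rect [ 531.9 -315.7] [362.7   0. ] 172.9
panrim [[0.713, -0.338], [0.691, -0.519], [0.327, -0.475], [0.348, -0.293]] c [ 0.5198 -0.4064] rect [ 519.5 -406.4] [183.3 368.3] 83.1
[[0.4569 0.5508 0.03  ]] [[ 0.7912 -0.1197  0.034 ]] [[0.7384 0.0234 0.042 ]] [[0.7876 0.1207 0.095 ]] [[0.6327 0.4442 0.05  ]]
```

```bash
cat >> h.py <<'E'
def go(p,yaw=None,ref=None):
    """rows needed to bring the TCP to world p (m) with tool down at yaw"""
    o=get_obs(); Rt=R.from_euler('xyz',o['eef_rot'],degrees=True); tgt=R.from_euler('xyz',[180,0,o['eef_rot'][2] if yaw is None else yaw],degrees=True)
    d=Rt.inv().apply(np.array(p)-o['eef_pos'])*1000
    tw=(Rt.inv()*tgt).as_rotvec(degrees=True)
    print('clk %.2f pos %s rot %s grip %.1f F %s'%(o['clock'],o['eef_pos'].round(4),o['eef_rot'].round(1),o['grip_width']*1000,o['contact_force'].round(1)))
    print('xyz',d.round(1),'twist',tw.round(1),'dist',np.linalg.norm(d).round(0))
E
python3 -c "
from h import *
go([.56,-.15,.26],-84.7)"
```

```text
clk 0.15 pos [ 0.1744 -0.6257  0.2217] rot [ 1.80e+02  1.00e-01 -7.44e+01] grip 87.0 F [ 0.  -0.  -0.5]
xyz [-354.8 -499.2  -37.8] twist [ 0.   0.1 10.3] dist 614.0
```

```bash
python3 -m jog '[{"xyz":[-35,-50,-4],"twist":[0,0,1],"gripper":0},{"xyz":[-71,-100,-8],"twist":[0,0,2],"gripper":0},{"xyz":[-355,-499,-38],"twist":[0,0,10.3],"gripper":0},{"xyz":[-355,-499,-38],"twist":[0,0,10.3],"gripper":0},{"xyz":[-355,-499,-38],"twist":[0,0,10.3],"gripper":0},{"xyz":[-355,-499,-38],"twist":[0,0,10.3],"gripper":0},{"xyz":[-355,-499,-38],"twist":[0,0,10.3],"gripper":0},{"xyz":[-355,-499,-38],"twist":[0,0,10.3],"gripper":0},{"xyz":[-355,-499,-38],"twist":[0,0,10.3],"gripper":0},{"xyz":[-355,-499,-38],"twist":[0,0,10.3],"gripper":0},{"xyz":[-355,-499,-38],"twist":[0,0,10.3],"gripper":0},{"xyz":[-355,-499,-38],"twist":[0,0,10.3],"gripper":0},{"xyz":[-355,-499,-38],"twist":[0,0,10.3],"gripper":0},{"xyz":[-355,-499,-38],"twist":[0,0,10.3],"gripper":0},{"xyz":[-355,-499,-38],"twist":[0,0,10.3],"gripper":0},{"xyz":[-355,-499,-38],"twist":[0,0,10.3],"gripper":0},{"xyz":[-355,-499,-38],"twist":[0,0,10.3],"gripper":0},{"xyz":[-355,-499,-38],"twist":[0,0,10.3],"gripper":0}]' 40
python3 -c "
from h import *
go([.58,.2275,.21],-84.7)"
```

```text
clock: 1.65
eef_pos: [0.5593, -0.151, 0.26]
eef_rot: [179.9, -0.0, -84.8]
contact_force: [0.1, -0.6, 0.2]
grip_width: 0.0005
clk 1.65 pos [ 0.5593 -0.151   0.26  ] rot [179.9  -0.  -84.8] grip 0.5 F [ 0.1 -0.6  0.2]
xyz [-375.1  -55.3   49.8] twist [ 0.1 -0.  -0.1] dist 382.0
```

```bash
python3 -m jog '[{"xyz":[-40,-6,0],"gripper":0},{"xyz":[-80,-12,0],"gripper":0},{"xyz":[-120,-18,0],"gripper":0},{"xyz":[-160,-24,10],"gripper":0},{"xyz":[-200,-30,20],"gripper":0},{"xyz":[-240,-36,30],"gripper":0},{"xyz":[-280,-42,40],"gripper":0},{"xyz":[-320,-47,45],"gripper":0},{"xyz":[-350,-52,48],"gripper":0},{"xyz":[-368,-54,50],"gripper":0},{"xyz":[-375,-55,50],"gripper":0},{"xyz":[-375,-55,50],"gripper":0},{"xyz":[-375,-55,50],"gripper":0}]'
python3 - <<'E'
from h import *
save(snapshot('wrist'),'w1'); save(snapshot('side'),'s1',(180,100,360,260),4)
go([.58,.2275,.17],-84.7)
for nm,P in dict(kend=(.58,.2275,.151),hinge=(.537,.2236,.115),post=(.6826,.2373,.124),grip=(.6341,.2325,.165),seat=(.638,.233,.11)).items(): print(nm,w2p('wrist',P).round(0),w2p('side',P).round(1))
E
```

```text
clk 1.75 pos [ 0.5589 -0.1522  0.2602] rot [179.9  -0.  -84.9] grip 0.2 F [ 0.1 -0.2 -0.5]
xyz [-376.4  -54.9   89.9] twist [ 0.1 -0.  -0.2] dist 391.0
kend [[-29. 152.]] [[247.3 195.8]]
hinge [[ -7. 177.]] [[261.4 209.4]]
post [[-21.  76.]] [[213.8 195.2]]
grip [[-41. 113.]] [[229.2 187.5]]
seat [[-13. 107.]] [[228.2 202.5]]validation failed for argument at $[0]...
```

View pics/w1.png

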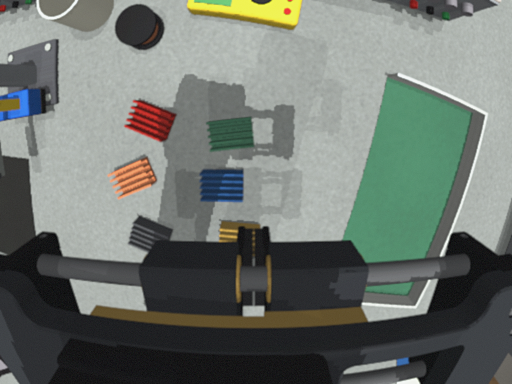

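View pics/s1.png

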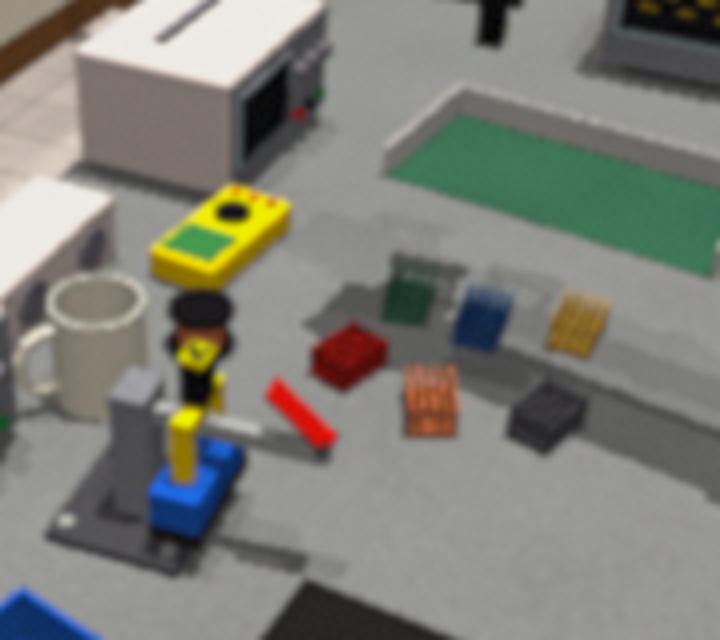

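The call was refused because every row needs a "twist", so the arm didn't move. In the side view the flap end, at (248,195.5), matches my predicted (247,196).

```bash
python3 -m jog '[{"xyz":[-40,-6,0],"twist":[0,0,0],"gripper":0},{"xyz":[-80,-12,0],"twist":[0,0,0],"gripper":0},{"xyz":[-120,-18,0],"twist":[0,0,0],"gripper":0},{"xyz":[-160,-24,10],"twist":[0,0,0],"gripper":0},{"xyz":[-200,-30,20],"twist":[0,0,0],"gripper":0},{"xyz":[-240,-36,30],"twist":[0,0,0],"gripper":0},{"xyz":[-280,-42,40],"twist":[0,0,0],"gripper":0},{"xyz":[-320,-47,45],"twist":[0,0,0],"gripper":0},{"xyz":[-350,-52,48],"twist":[0,0,0],"gripper":0},{"xyz":[-368,-54,50],"twist":[0,0,0],"gripper":0},{"xyz":[-376,-55,50],"twist":[0,0,0],"gripper":0},{"xyz":[-376,-55,50],"twist":[0,0,0],"gripper":0},{"xyz":[-376,-55,50],"twist":[0,0,0],"gripper":0}]'
python3 - <<'E'
from h import *
c=cam('wrist')
save(snapshot('wrist'),'w2',None,1.5); 
go([.58,.2275,.17],-84.7)
for nm,P in dict(kend=(.58,.2275,.151),hinge=(.537,.2236,.115),post=(.6826,.2373,.124),grip=(.6341,.2325,.165),seat=(.638,.233,.11)).items(): print(nm,(w2p('wrist',P,c)*1.5).round(0))
E
```

```text
clock: 2.83
eef_pos: [0.5807, 0.227, 0.2105]
eef_rot: [180.0, -0.1, -84.9]
contact_force: [0.8, -1.1, -0.4]
grip_width: 0.0008
clk 2.88 pos [0.581  0.2262 0.2105] rot [-1.80e+02 -1.00e-01 -8.49e+01] grip 0.1 F [ 0.1 -0.2 -0.5]
xyz [-1.4  0.9 40.5] twist [-0.  -0.1 -0.2] dist 41.0
kend [[377. 314.]]
hinge [[378. 358.]]
post [[376. 119.]]
grip [[377. 215.]]
seat [[377. 197.]]
```

View pics/w2.png

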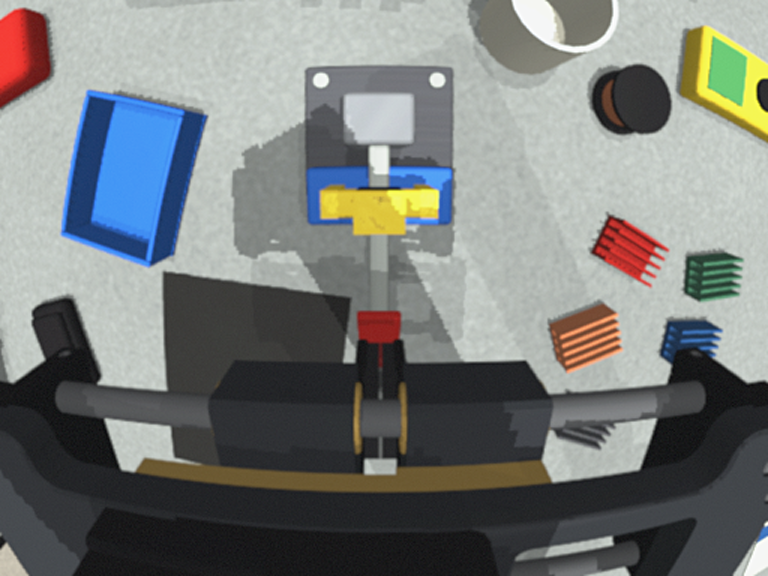

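The wrist view shows the hook where I estimated it: post at (378,119), flap end at (378,313), sweep grip at (379,215). Next I press the keeper.

```bash
python3 -m jog '[{"xyz":[0,0,15],"twist":[0,0,0],"gripper":0},{"xyz":[-1,1,30],"twist":[0,0,0],"gripper":0},{"xyz":[-1,1,45],"twist":[0,0,0],"gripper":0},{"xyz":[-1,1,52],"twist":[0,0,0],"gripper":0},{"xyz":[-1,1,55],"twist":[0,0,0],"gripper":0},{"xyz":[-1,1,57],"twist":[0,0,0],"gripper":0},{"xyz":[-1,1,58.2],"twist":[0,0,0],"gripper":0},{"xyz":[-1,1,59.4],"twist":[0,0,0],"gripper":0},{"xyz":[-1,1,60.6],"twist":[0,0,0],"gripper":0},{"xyz":[-1,1,61.8],"twist":[0,0,0],"gripper":0},{"xyz":[-1,1,63],"twist":[0,0,0],"gripper":0},{"xyz":[-1,1,64.2],"twist":[0,0,0],"gripper":0},{"xyz":[-1,1,65.4],"twist":[0,0,0],"gripper":0},{"xyz":[-1,1,66.6],"twist":[0,0,0],"gripper":0},{"xyz":[-1,1,67.8],"twist":[0,0,0],"gripper":0},{"xyz":[-1,1,69],"twist":[0,0,0],"gripper":0}]'
python3 -m jog '[{"xyz":[0,0,1.2],"twist":[0,0,0],"gripper":0},{"xyz":[0,0,2.4],"twist":[0,0,0],"gripper":0},{"xyz":[0,0,3.6],"twist":[0,0,0],"gripper":0},{"xyz":[0,0,4.8],"twist":[0,0,0],"gripper":0},{"xyz":[0,0,6],"twist":[0,0,0],"gripper":0},{"xyz":[0,0,7.2],"twist":[0,0,0],"gripper":0},{"xyz":[0,0,8.4],"twist":[0,0,0],"gripper":0},{"xyz":[0,0,9.6],"twist":[0,0,0],"gripper":0},{"xyz":[0,0,10.8],"twist":[0,0,0],"gripper":0},{"xyz":[0,0,12],"twist":[0,0,0],"gripper":0},{"xyz":[0,0,13.2],"twist":[0,0,0],"gripper":0},{"xyz":[0,0,14.4],"twist":[0,0,0],"gripper":0},{"xyz":[0,0,15.6],"twist":[0,0,0],"gripper":0},{"xyz":[0,0,16.8],"twist":[0,0,0],"gripper":0},{"xyz":[0,0,18],"twist":[0,0,0],"gripper":0}]'
python3 - <<'E'
from h import *
save(snapshot('side'),'s3',(200,150,300,250),6)
go([.58,.2275,.1185],-84.7)
E
```

```text
clock: 4.22
eef_pos: [0.5832, 0.2306, 0.1446]
eef_rot: [-179.4, 0.1, -84.8]
contact_force: [5.6, -1.8, 7.1]
grip_width: 0.0006
clock: 5.47
eef_pos: [0.5791, 0.2306, 0.1236]
eef_rot: [-180.0, 0.0, -84.7]
contact_force: [3.2, 0.9, 4.7]
grip_width: 0.0004
clk 5.52 pos [0.5786 0.2304 0.1231] rot [180.    0.  -84.7] grip 0.5 F [1.4 0.3 1.8]
xyz [ 3.  -1.1  4.6] twist [ 0.  0. -0.] dist 6.0
```

View pics/s3.png

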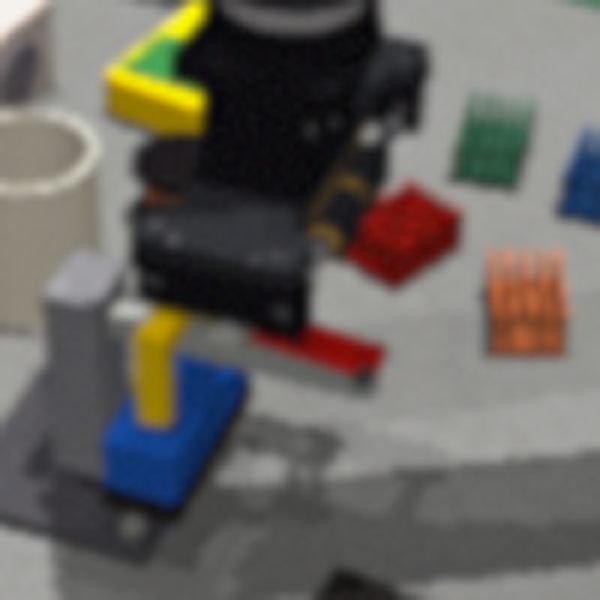

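```bash
python3 -m jog '[{"xyz":[0,0,1.2],"twist":[0,0,0],"gripper":0},{"xyz":[0,0,2.4],"twist":[0,0,0],"gripper":0},{"xyz":[0,0,3.6],"twist":[0,0,0],"gripper":0},{"xyz":[0,0,4.6],"twist":[0,0,0],"gripper":0},{"xyz":[0,0,5.4],"twist":[0,0,0],"gripper":0},{"xyz":[0,0,6],"twist":[0,0,0],"gripper":0},{"xyz":[0,0,6],"twist":[0,0,0],"gripper":0},{"xyz":[0,0,6],"twist":[0,0,0],"gripper":0}]'
python3 - <<'E'
from h import *
go([.6340,.2325,.1270],-84.7)
E
```

```text
clock: 6.18
eef_pos: [0.579, 0.2303, 0.1181]
eef_rot: [-180.0, -0.0, -84.7]
contact_force: [1.0, 0.4, 6.5]
grip_width: 0.0003
clk 6.18 pos [0.579  0.2303 0.1181] rot [-180.    -0.   -84.7] grip 0.3 F [1.  0.4 6.5]
xyz [  2.9 -55.   -8.9] twist [-0. -0. -0.] dist 56.0
```

```bash
python3 -m jog '[{"xyz":[0,0,-25],"twist":[0,0,0],"gripper":60},{"xyz":[2,-2,-60],"twist":[0,0,0],"gripper":60},{"xyz":[3,-28,-62],"twist":[0,0,0],"gripper":60},{"xyz":[3,-50,-62],"twist":[0,0,0],"gripper":60},{"xyz":[3,-55,-62],"twist":[0,0,0],"gripper":60},{"xyz":[3,-55,-62],"twist":[0,0,0],"gripper":60}]'
python3 - <<'E'
from h import *
go([.6340,.2325,.1280],-84.7)
E
```

```text
clock: 6.68
eef_pos: [0.6335, 0.231, 0.1772]
eef_rot: [179.7, -0.1, -84.8]
contact_force: [-0.5, 0.0, -1.1]
grip_width: 0.0327
clk 6.68 pos [0.6335 0.231  0.1772] rot [ 1.797e+02 -1.000e-01 -8.480e+01] grip 32.7 F [-0.5  0.  -1.1]
xyz [-1.5 -0.9 49.2] twist [ 0.3 -0.1 -0.1] dist 49.0
```

```bash
python3 -m jog '[{"xyz":[-0.5,0,0],"twist":[0,0,0],"gripper":60},{"xyz":[-0.5,0,0],"twist":[0,0,0],"gripper":60},{"xyz":[-0.5,0,3],"twist":[0,0,0],"gripper":60},{"xyz":[-0.5,0,10],"twist":[0,0,0],"gripper":60},{"xyz":[-0.5,0,28],"twist":[0,0,0],"gripper":60},{"xyz":[-0.5,0,44],"twist":[0,0,0],"gripper":60},{"xyz":[-0.5,0,52],"twist":[0,0,0],"gripper":55},{"xyz":[-0.5,0,52],"twist":[0,0,0],"gripper":0},{"xyz":[-0.5,0,52],"twist":[0,0,0],"gripper":0},{"xyz":[-0.5,0,52],"twist":[0,0,0],"gripper":0},{"xyz":[-0.5,0,52],"twist":[0,0,0],"gripper":0},{"xyz":[-0.5,0,52],"twist":[0,0,0],"gripper":0},{"xyz":[-0.5,0,52],"twist":[0,0,0],"gripper":0},{"xyz":[-0.5,0,52],"twist":[0,0,0],"gripper":0},{"xyz":[-0.5,0,52],"twist":[0,0,0],"gripper":0},{"xyz":[-0.5,0,52],"twist":[0,0,0],"gripper":0}]' 50
python3 - <<'E'
from h import *
go([.6340,.2325,.1470],-84.7)
E
```

```text
clock: 8.02
eef_pos: [0.6341, 0.2326, 0.1279]
eef_rot: [-180.0, -0.0, -84.7]
contact_force: [-0.3, -0.9, 2.4]
grip_width: 0.0239
clk 8.02 pos [0.6341 0.2326 0.1279] rot [-180.    -0.   -84.7] grip 23.9 F [-0.3 -0.9  2.4]
xyz [  0.1   0.1 -19.1] twist [-0. -0. -0.] dist 19.0
```

```bash
python3 -m jog '[{"xyz":[0,0,-5],"twist":[0,0,0],"gripper":0},{"xyz":[0,0,-10],"twist":[0,0,0],"gripper":0},{"xyz":[0,0,-15],"twist":[0,0,0],"gripper":0},{"xyz":[0,0,-19],"twist":[0,0,0],"gripper":0},{"xyz":[0,0,-19],"twist":[0,0,0],"gripper":0},{"xyz":[0,3,-19],"twist":[0,0,0],"gripper":0},{"xyz":[0,8,-19],"twist":[0,0,0],"gripper":0},{"xyz":[0,15,-19],"twist":[0,0,0],"gripper":0},{"xyz":[0,23,-19],"twist":[0,0,0],"gripper":0},{"xyz":[0,32,-19],"twist":[0,0,0],"gripper":0},{"xyz":[0,41,-19],"twist":[0,0,0],"gripper":0},{"xyz":[0,50,-19],"twist":[0,0,0],"gripper":0}]'
python3 - <<'E'
from h import *
go([.484,.219,.1470],-84.7)
E
```

```text
clock: 9.02
eef_pos: [0.5829, 0.2281, 0.1465]
eef_rot: [180.0, -0.0, -84.7]
contact_force: [-0.5, -0.4, -3.3]
grip_width: 0.0235
clk 9.02 pos [0.5829 0.2281 0.1465] rot [180.   -0.  -84.7] grip 23.5 F [-0.5 -0.4 -3.3]
xyz [-0.1 99.3 -0.5] twist [ 0. -0. -0.] dist 99.0
```

```bash
python3 -m jog '[{"xyz":[0,10,0],"twist":[0,0,0],"gripper":0},{"xyz":[0,20,0],"twist":[0,0,0],"gripper":0},{"xyz":[0,30,0],"twist":[0,0,0],"gripper":0},{"xyz":[0,40,0],"twist":[0,0,0],"gripper":0},{"xyz":[0,50,0],"twist":[0,0,0],"gripper":0},{"xyz":[0,60,0],"twist":[0,0,0],"gripper":0},{"xyz":[0,70,0],"twist":[0,0,0],"gripper":0},{"xyz":[0,80,0],"twist":[0,0,0],"gripper":0},{"xyz":[0,90,0],"twist":[0,0,0],"gripper":0},{"xyz":[0,100,0],"twist":[0,0,0],"gripper":0},{"xyz":[0,110,0],"twist":[0,0,0],"gripper":0},{"xyz":[0,118,0],"twist":[0,0,0],"gripper":0},{"xyz":[0,125,0],"twist":[0,0,0],"gripper":0},{"xyz":[0,125,0],"twist":[0,0,0],"gripper":0},{"xyz":[0,125,0],"twist":[0,0,0],"gripper":0},{"xyz":[0,125,0],"twist":[0,0,0],"gripper":0}]'
python3 - <<'E'
from h import *
save(snapshot('wrist'),'w4'); save(snapshot('side'),'s4',(180,120,380,270),4)
go([.50,.13,.105],-5)
E
```

```text
clock: 10.35
eef_pos: [0.4603, 0.2166, 0.1467]
eef_rot: [-179.9, 0.0, -84.7]
contact_force: [0.2, 0.7, -3.6]
grip_width: 0.024
clk 10.45 pos [0.4603 0.2166 0.1466] rot [-180.     0.   -84.7] grip 23.6 F [ 0.2  0.  -3.8]
xyz [ 89.9 -31.6  41.6] twist [ -0.    0.  -79.7] dist 104.0
```

View pics/w4.png

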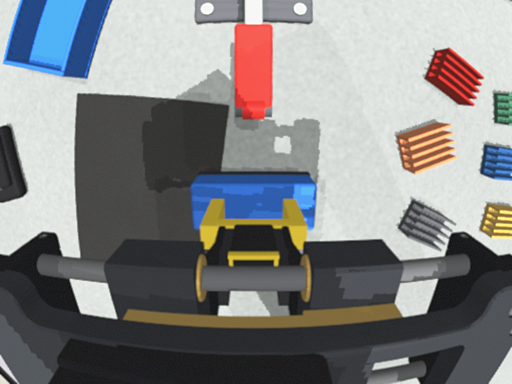

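View pics/s4.png

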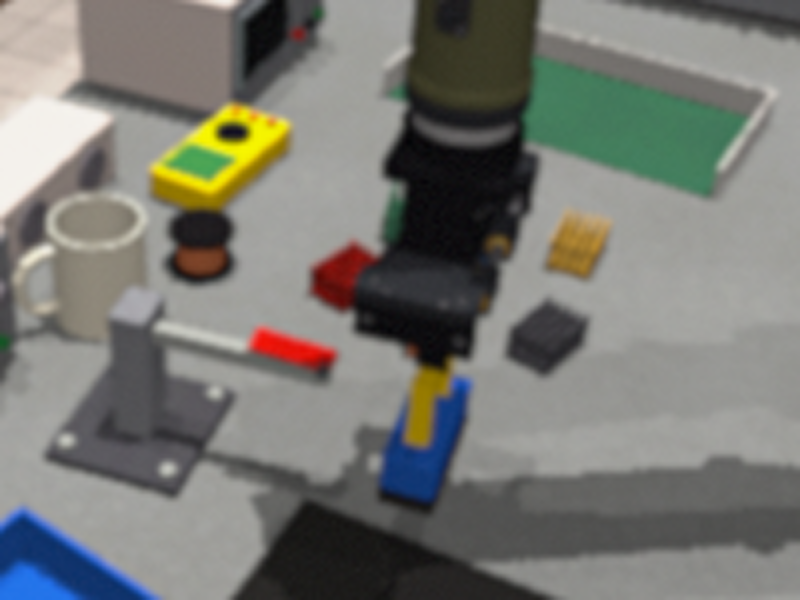

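The side view shows the sweep held clear of the hook, its head at about (425,440). Next I rotate it and place it behind red.

Run:
```python
from h import *
go([.50,.12,.147],-40)
go([.612,.080,.147],4)
```

```text
clk 10.45 pos [0.4603 0.2166 0.1466] rot [-180.     0.   -84.7] grip 23.6 F [ 0.2  0.  -3.8]
xyz [ 99.9 -30.7  -0.5] twist [ -0.    0.  -44.7] dist 104.0
clk 10.45 pos [0.4603 0.2166 0.1466] rot [-180.     0.   -84.7] grip 23.6 F [ 0.2  0.  -3.8]
xyz [ 149.9 -138.6   -0.4] twist [ -0.    0.  -88.7] dist 204.0
```

```bash
python3 -m jog '[{"xyz":[15,0,0],"twist":[0,0,-5],"gripper":0},{"xyz":[35,-5,0],"twist":[0,0,-11],"gripper":0},{"xyz":[55,-10,0],"twist":[0,0,-18],"gripper":0},{"xyz":[75,-17,0],"twist":[0,0,-25],"gripper":0},{"xyz":[90,-25,0],"twist":[0,0,-32],"gripper":0},{"xyz":[100,-35,0],"twist":[0,0,-39],"gripper":0},{"xyz":[110,-50,0],"twist":[0,0,-46],"gripper":0},{"xyz":[120,-65,0],"twist":[0,0,-53],"gripper":0},{"xyz":[128,-80,0],"twist":[0,0,-60],"gripper":0},{"xyz":[135,-95,0],"twist":[0,0,-67],"gripper":0},{"xyz":[140,-110,0],"twist":[0,0,-74],"gripper":0},{"xyz":[145,-122,0],"twist":[0,0,-80],"gripper":0},{"xyz":[148,-131,0],"twist":[0,0,-85],"gripper":0},{"xyz":[150,-137,0],"twist":[0,0,-88.7],"gripper":0},{"xyz":[150,-139,0],"twist":[0,0,-88.7],"gripper":0},{"xyz":[150,-139,0],"twist":[0,0,-88.7],"gripper":0},{"xyz":[150,-139,0],"twist":[0,0,-88.7],"gripper":0}]'
python3 - <<'E'
from h import *
save(snapshot('wrist'),'w5',None,1.5)
go([.612,.080,.105],4)
E
```

```text
clock: 11.87
eef_pos: [0.6116, 0.0803, 0.1461]
eef_rot: [-180.0, 0.1, 3.9]
contact_force: [0.2, -0.1, -2.6]
grip_width: 0.0233
clk 11.92 pos [0.6115 0.0804 0.1463] rot [-180.     0.     3.9] grip 23.2 F [-0.  -0.1 -3.5]
xyz [ 0.5  0.4 41.3] twist [-0.   0.  -0.1] dist 41.0
```

View pics/w5.png

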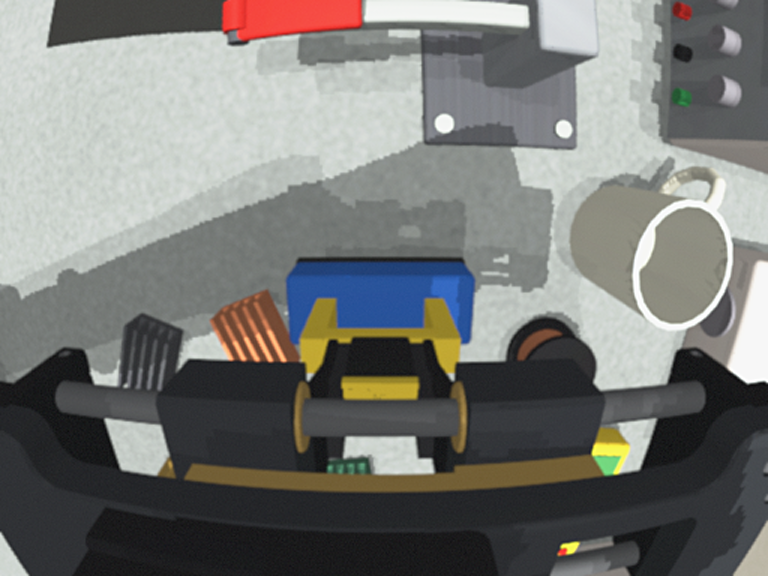

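```bash
python3 -m jog '[{"xyz":[0,0,15],"twist":[0,0,0],"gripper":0},{"xyz":[0,0,30],"twist":[0,0,0],"gripper":0},{"xyz":[0,0,38],"twist":[0,0,0],"gripper":0},{"xyz":[0,0,41],"twist":[0,0,0],"gripper":0},{"xyz":[0,0,41.5],"twist":[0,0,0],"gripper":0},{"xyz":[0,0,41.5],"twist":[0,0,0],"gripper":0},{"xyz":[0,0,41.5],"twist":[0,0,0],"gripper":0}]'
python3 - <<'E'
from h import *
go([.640,-.339,.105],4)
E
```

```text
clock: 12.5
eef_pos: [0.6125, 0.0803, 0.106]
eef_rot: [180.0, -0.1, 4.0]
contact_force: [-0.3, -0.6, -3.6]
grip_width: 0.0237
clk 12.50 pos [0.6125 0.0803 0.106 ] rot [ 1.8e+02 -1.0e-01  4.0e+00] grip 23.7 F [-0.3 -0.6 -3.6]
xyz [ -1.6 420.2   1. ] twist [ 0.  -0.1 -0. ] dist 420.0
```

```bash
python3 -m jog '[{"xyz":[0,5,0.5],"twist":[0,0,0],"gripper":0},{"xyz":[0,13,1],"twist":[0,0,0],"gripper":0},{"xyz":[0,23,1],"twist":[0,0,0],"gripper":0},{"xyz":[0,33,1],"twist":[0,0,0],"gripper":0},{"xyz":[0,44,1],"twist":[0,0,0],"gripper":0},{"xyz":[0,55,1],"twist":[0,0,0],"gripper":0},{"xyz":[0,67,1],"twist":[0,0,0],"gripper":0},{"xyz":[0,79,1],"twist":[0,0,0],"gripper":0},{"xyz":[0,91,1],"twist":[0,0,0],"gripper":0},{"xyz":[0,103,1],"twist":[0,0,0],"gripper":0},{"xyz":[0,115,1],"twist":[0,0,0],"gripper":0},{"xyz":[0,127,1],"twist":[0,0,0],"gripper":0},{"xyz":[0,139,1],"twist":[0,0,0],"gripper":0},{"xyz":[0,151,1],"twist":[0,0,0],"gripper":0},{"xyz":[0,163,1],"twist":[0,0,0],"gripper":0},{"xyz":[0,175,1],"twist":[0,0,0],"gripper":0},{"xyz":[0,185,1],"twist":[0,0,0],"gripper":0},{"xyz":[0,193,1],"twist":[0,0,0],"gripper":0},{"xyz":[0,198,1],"twist":[0,0,0],"gripper":0},{"xyz":[0,200,1],"twist":[0,0,0],"gripper":0}]'
python3 - <<'E'
from h import *
save(snapshot('side'),'s6',(200,100,400,250),4);save(snapshot('top'),'t6',(250,160,480,310),3)
go([.640,-.339,.105],4)
E
```

```text
clock: 14.17
eef_pos: [0.6258, -0.1204, 0.104]
eef_rot: [-180.0, -0.0, 3.9]
contact_force: [-0.2, 0.8, -3.8]
grip_width: 0.0237
clk 14.27 pos [ 0.6257 -0.1198  0.104 ] rot [180.   0.   4.] grip 23.4 F [ 0.1 -0.2 -2.9]
xyz [ -0.9 219.6  -0.9] twist [ 0.  0. -0.] dist 220.0
```

View pics/s6.png

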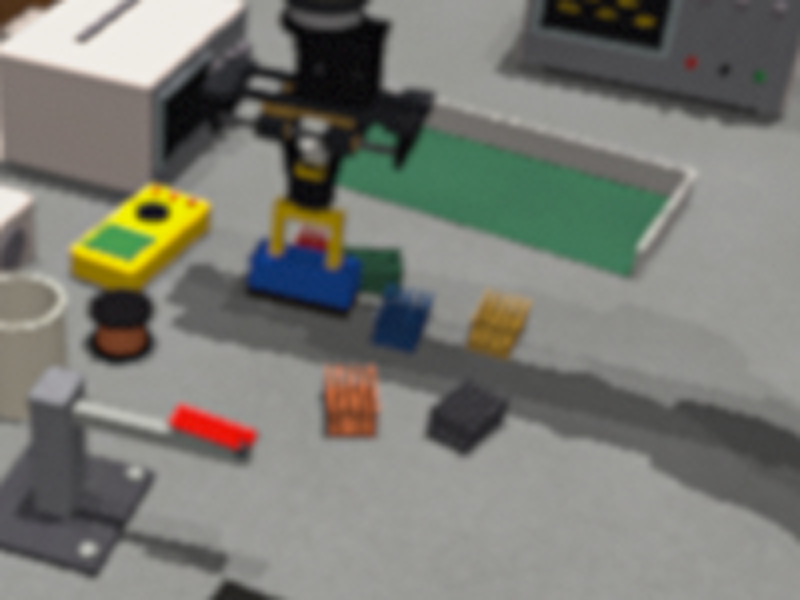

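View pics/t6.png

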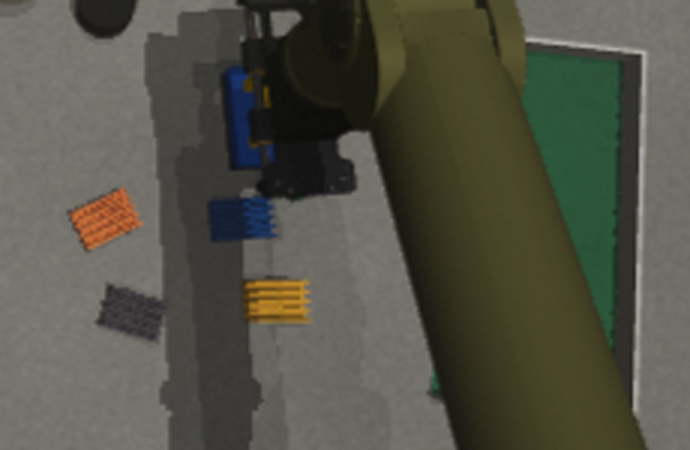

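Run:
```python
from h import *
im=cv2.imread('pics/s6.png')
cv2.imwrite('pics/s6b.png',cv2.resize(im[180:340,220:420],None,fx=3,fy=3))
pts=np.array([(403,250),(403,290),(360,250),(310,235)])
print(p2w('side',(pts+.5)/4-.5+[200,100],.03).round(3)); print(p2w('side',(pts+.5)/4-.5+[200,100],.0).round(3))
```

```text
[[ 0.554 -0.195  0.03 ]
 [ 0.532 -0.129  0.03 ]
 [ 0.591 -0.176  0.03 ]
 [ 0.643 -0.179  0.03 ]]
[[ 0.566 -0.241  0.   ]
 [ 0.543 -0.173  0.   ]
 [ 0.605 -0.221  0.   ]
 [ 0.659 -0.225  0.   ]]
```

View pics/s6b.png

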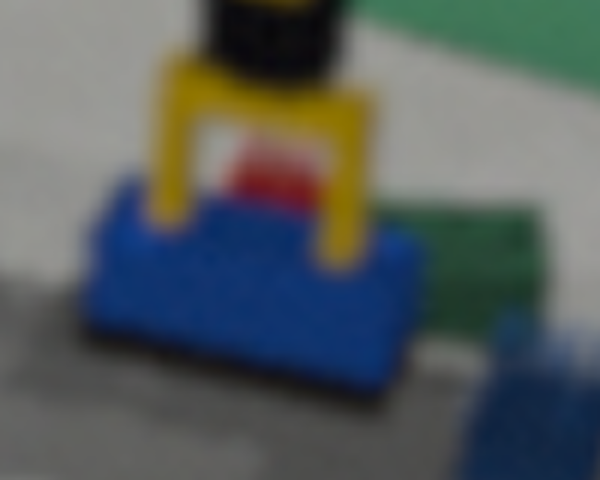

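Red is in front of the head. Green has turned crosswise and sits beside red, about 35 mm ahead of the head at x≈.575. I'll back off, shift towards -x to catch both, and carry on.

```bash
python3 -m jog '[{"xyz":[0,-5,0],"twist":[0,0,0],"gripper":0},{"xyz":[0,-10,0],"twist":[0,0,0],"gripper":0},{"xyz":[-8,-10,0],"twist":[0,0,0],"gripper":0},{"xyz":[-17,-10,0],"twist":[0,0,0],"gripper":0},{"xyz":[-20,-6,0],"twist":[0,0,0],"gripper":0},{"xyz":[-20,2,0],"twist":[0,0,0],"gripper":0},{"xyz":[-20,10,0],"twist":[0,0,0],"gripper":0},{"xyz":[-20,18,0],"twist":[0,0,0],"gripper":0},{"xyz":[-20,26,0],"twist":[0,0,0],"gripper":0},{"xyz":[-20,34,0],"twist":[0,0,0],"gripper":0},{"xyz":[-20,42,0],"twist":[0,0,0],"gripper":0},{"xyz":[-20,50,0],"twist":[0,0,0],"gripper":0},{"xyz":[-20,58,0],"twist":[0,0,0],"gripper":0},{"xyz":[-20,66,0],"twist":[0,0,0],"gripper":0},{"xyz":[-20,74,0],"twist":[0,0,0],"gripper":0},{"xyz":[-20,80,0],"twist":[0,0,0],"gripper":0},{"xyz":[-20,84,0],"twist":[0,0,0],"gripper":0},{"xyz":[-20,84,0],"twist":[0,0,0],"gripper":0}]'
python3 - <<'E'
from h import *
im=snapshot('side');save(im,'s7',(240,110,390,222),5)
go([.620,-.336,.105],4)
E
```

```text
clock: 15.77
eef_pos: [0.6114, -0.2068, 0.1038]
eef_rot: [179.9, 0.0, 3.9]
contact_force: [0.0, -1.1, -2.7]
grip_width: 0.0237
clk 15.82 pos [ 0.6113 -0.2062  0.1038] rot [179.9   0.    3.9] grip 23.7 F [-0.1  0.4 -4.1]
xyz [ -0.2 130.1  -1.1] twist [ 0.1  0.  -0.1] dist 130.0
```

View pics/s7.png

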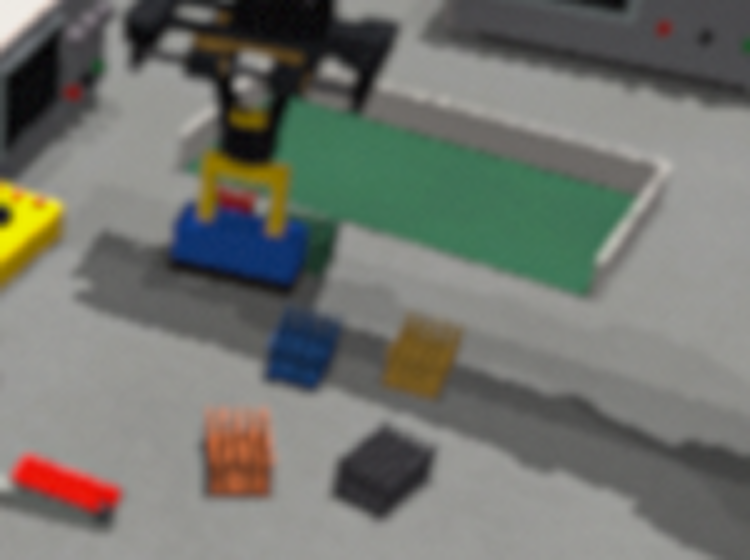

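Green is now mostly hidden in front of the head, at (320,240). I continue into the pan.

```bash
python3 -m jog '[{"xyz":[0,5,0],"twist":[0,0,0],"gripper":0},{"xyz":[0,13,0],"twist":[0,0,0],"gripper":0},{"xyz":[0,22,0],"twist":[0,0,0],"gripper":0},{"xyz":[0,31,0],"twist":[0,0,0],"gripper":0},{"xyz":[0,40,0],"twist":[0,0,0],"gripper":0},{"xyz":[0,49,0],"twist":[0,0,0],"gripper":0},{"xyz":[0,58,0],"twist":[0,0,0],"gripper":0},{"xyz":[0,67,0],"twist":[0,0,0],"gripper":0},{"xyz":[0,76,0],"twist":[0,0,0],"gripper":0},{"xyz":[0,85,0],"twist":[0,0,0],"gripper":0},{"xyz":[0,94,0],"twist":[0,0,0],"gripper":0},{"xyz":[0,103,0],"twist":[0,0,0],"gripper":0},{"xyz":[0,112,0],"twist":[0,0,0],"gripper":0},{"xyz":[0,120,0],"twist":[0,0,0],"gripper":0},{"xyz":[0,126,0],"twist":[0,0,0],"gripper":0},{"xyz":[0,130,0],"twist":[0,0,0],"gripper":0},{"xyz":[0,130,0],"twist":[0,0,0],"gripper":0}]'
python3 - <<'E'
from h import *
im=snapshot('side');save(im,'s8',(240,90,390,202),5)
go([.620,-.336,.105],4)
E
```

```text
clock: 17.23
eef_pos: [0.6205, -0.3359, 0.104]
eef_rot: [179.9, -0.0, 3.9]
contact_force: [-0.3, -0.5, -2.9]
grip_width: 0.0236
clk 17.28 pos [ 0.6206 -0.3353  0.1041] rot [180.   -0.    3.9] grip 23.6 F [ 0.  -0.1 -2.6]
xyz [-0.6  0.6 -0.9] twist [ 0.  -0.  -0.1] dist 1.0
```

View pics/s8.png

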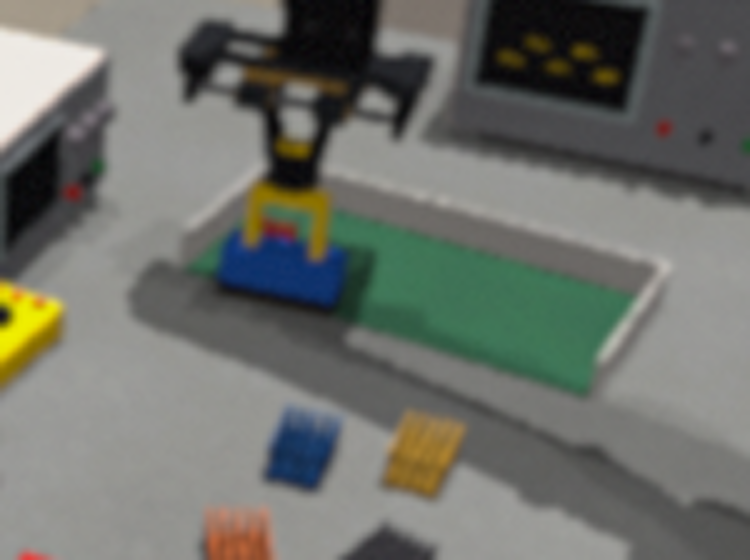

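```bash
python3 -m jog '[{"xyz":[0,6,0],"twist":[0,0,0],"gripper":0},{"xyz":[0,13,0],"twist":[0,0,0],"gripper":0},{"xyz":[0,18,0],"twist":[0,0,0],"gripper":0},{"xyz":[0,20,0],"twist":[0,0,0],"gripper":0},{"xyz":[0,20,0],"twist":[0,0,0],"gripper":0},{"xyz":[0,8,0],"twist":[0,0,0],"gripper":0},{"xyz":[0,-15,-5],"twist":[0,0,0],"gripper":0},{"xyz":[0,-40,-20],"twist":[0,0,0],"gripper":0},{"xyz":[0,-70,-42],"twist":[0,0,0],"gripper":0},{"xyz":[-20,-105,-46],"twist":[0,0,0],"gripper":0},{"xyz":[-45,-140,-46],"twist":[0,0,0],"gripper":0},{"xyz":[-65,-175,-46],"twist":[0,0,-2],"gripper":0},{"xyz":[-90,-210,-46],"twist":[0,0,-4],"gripper":0},{"xyz":[-105,-240,-46],"twist":[0,0,-4],"gripper":0},{"xyz":[-111,-265,-46],"twist":[0,0,-4],"gripper":0},{"xyz":[-113,-280,-46],"twist":[0,0,-4],"gripper":0},{"xyz":[-113,-285,-46],"twist":[0,0,-4],"gripper":0},{"xyz":[-113,-285,-46],"twist":[0,0,-4],"gripper":0}]'
python3 - <<'E'
from h import *
im=snapshot('top');save(im,'t9',(260,170,480,310),3.5);save(snapshot('side'),'s9',(240,90,390,202),5)
go([.528,-.043,.105],0)
E
```

```text
clock: 18.78
eef_pos: [0.4888, -0.0569, 0.1505]
eef_rot: [179.9, -0.1, 8.1]
contact_force: [-0.6, 0.0, -3.6]
grip_width: 0.0234
clk 18.88 pos [ 0.489  -0.0594  0.1502] rot [179.9  -0.    7.9] grip 23.6 F [ 0.  -1.1 -2.9]
xyz [ 40.9 -10.9  45.2] twist [ 0.  -0.   7.9] dist 62.0
```

View pics/t9.png

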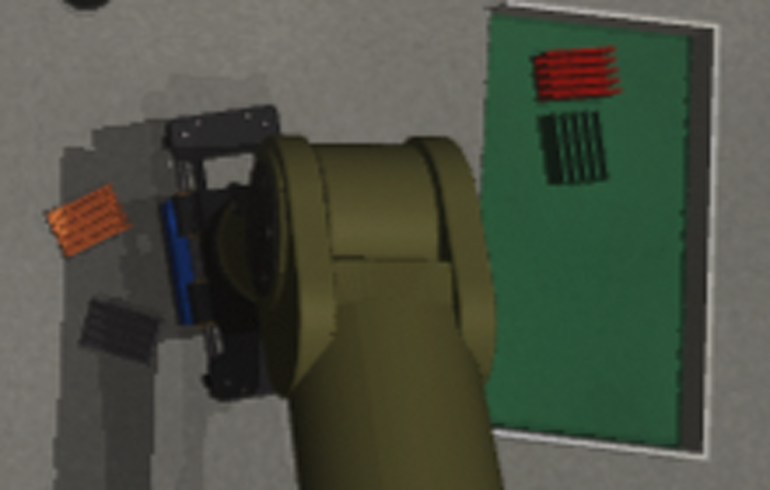

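View pics/s9.png

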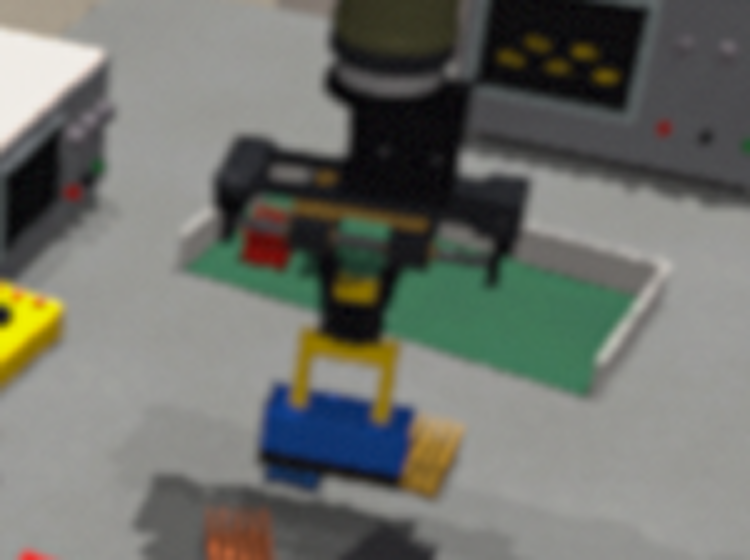

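Red and green are well inside the pan, at (575,75) and (575,148) in this crop. Brass comes next because it gives me the clearest lane.

Run:
```python
from h import *
go([.437,-.070,.150],-6)
```

```text
clk 18.88 pos [ 0.489  -0.0594  0.1502] rot [179.9  -0.    7.9] grip 23.6 F [ 0.  -1.1 -2.9]
xyz [-52.9   3.3   0.2] twist [ 0.  -0.  13.9] dist 53.0
```

```bash
python3 -m jog '[{"xyz":[-15,1,0],"twist":[0,0,4],"gripper":0},{"xyz":[-32,2,0],"twist":[0,0,8],"gripper":0},{"xyz":[-46,3,0],"twist":[0,0,12],"gripper":0},{"xyz":[-52,3,0],"twist":[0,0,14],"gripper":0},{"xyz":[-53,3,0],"twist":[0,0,14],"gripper":0},{"xyz":[-53,3,0],"twist":[0,0,14],"gripper":0},{"xyz":[-53,3,0],"twist":[0,0,14],"gripper":0}]'
python3 - <<'E'
from h import *
im=snapshot('side');save(im,'s10',(240,120,390,232),5)
go([.437,-.070,.104],-6)
E
```

```text
clock: 19.47
eef_pos: [0.4372, -0.0685, 0.1503]
eef_rot: [-180.0, -0.1, -6.0]
contact_force: [0.2, 0.4, -3.6]
grip_width: 0.0231
clk 19.52 pos [ 0.4371 -0.0682  0.1503] rot [-1.8e+02 -1.0e-01 -6.0e+00] grip 23.6 F [-0.1 -0.1 -3. ]
xyz [ 0.   1.8 46.3] twist [-0.  -0.1  0. ] dist 46.0
```

View pics/s10.png

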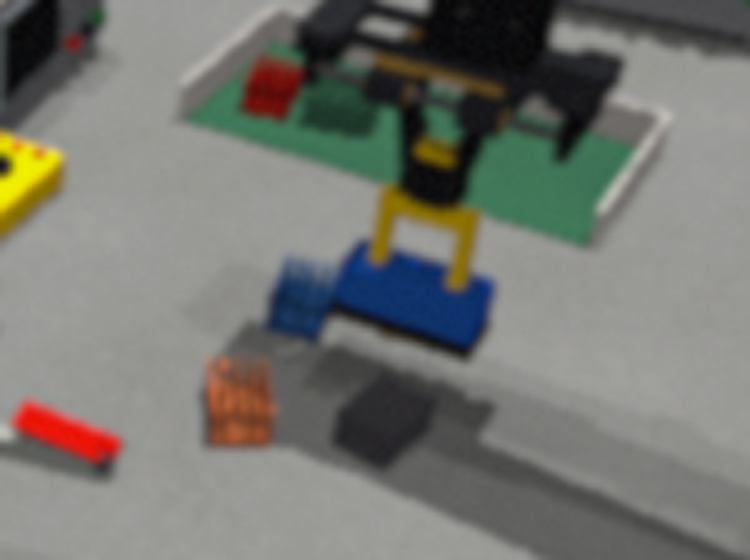

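The sweep hovers between steel and brass. I lower it and push.

```bash
python3 -m jog '[{"xyz":[0,1,20],"twist":[0,0,0],"gripper":0},{"xyz":[0,2,38],"twist":[0,0,0],"gripper":0},{"xyz":[0,2,45],"twist":[0,0,0],"gripper":0},{"xyz":[0,2,46],"twist":[0,0,0],"gripper":0},{"xyz":[0,4,46],"twist":[0,0,0],"gripper":0},{"xyz":[0,10,46],"twist":[0,0,0],"gripper":0},{"xyz":[0,16,46],"twist":[0,0,0],"gripper":0},{"xyz":[0,24,46],"twist":[0,0,0],"gripper":0},{"xyz":[0,34,46],"twist":[0,0,0],"gripper":0},{"xyz":[0,44,46],"twist":[0,0,0],"gripper":0},{"xyz":[0,55,46],"twist":[0,0,0],"gripper":0},{"xyz":[0,66,46],"twist":[0,0,0],"gripper":0},{"xyz":[0,77,46],"twist":[0,0,0],"gripper":0},{"xyz":[0,88,46],"twist":[0,0,0],"gripper":0},{"xyz":[0,99,46],"twist":[0,0,0],"gripper":0},{"xyz":[0,110,46],"twist":[0,0,0],"gripper":0},{"xyz":[0,121,46],"twist":[0,0,0],"gripper":0},{"xyz":[0,130,46],"twist":[0,0,0],"gripper":0},{"xyz":[0,137,46],"twist":[0,0,0],"gripper":0},{"xyz":[0,140,46],"twist":[0,0,0],"gripper":0}]'
python3 - <<'E'
from h import *
im=snapshot('side');save(im,'s11',(240,100,390,212),5)
go([.404,-.370,.104],-6)
E
```

```text
clock: 21.18
eef_pos: [0.421, -0.2089, 0.1039]
eef_rot: [180.0, 0.0, -6.1]
contact_force: [-0.1, 0.5, -3.0]
grip_width: 0.0241
clk 21.23 pos [ 0.421  -0.2089  0.1039] rot [180.    0.   -6.1] grip 23.8 F [-0.  -0.6 -3.6]
xyz [  0.2 162.   -0. ] twist [ 0.   0.  -0.1] dist 162.0
```

View pics/s11.png

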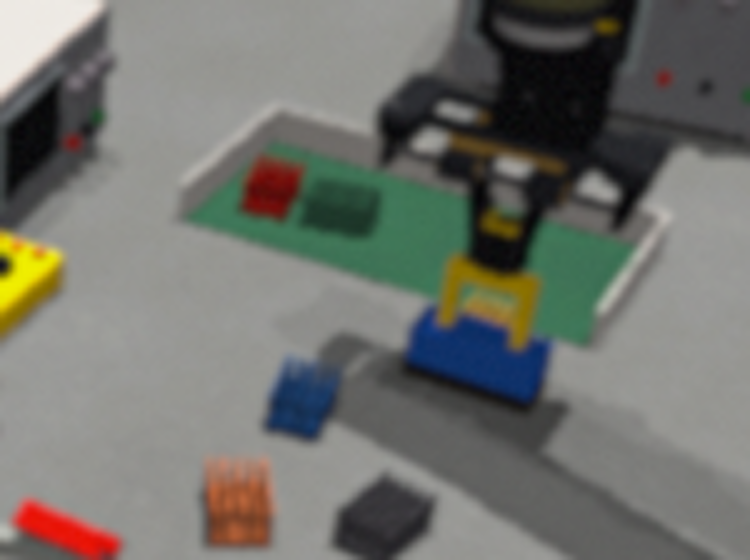

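```bash
python3 -m jog '[{"xyz":[0,5,0],"twist":[0,0,0],"gripper":0},{"xyz":[1,13,0],"twist":[0,0,0],"gripper":0},{"xyz":[2,23,0],"twist":[0,0,0],"gripper":0},{"xyz":[3,33,0],"twist":[0,0,0],"gripper":0},{"xyz":[4,43,0],"twist":[0,0,0],"gripper":0},{"xyz":[5,53,0],"twist":[0,0,0],"gripper":0},{"xyz":[6,63,0],"twist":[0,0,0],"gripper":0},{"xyz":[7,73,0],"twist":[0,0,0],"gripper":0},{"xyz":[8,83,0],"twist":[0,0,0],"gripper":0},{"xyz":[8,93,0],"twist":[0,0,0],"gripper":0},{"xyz":[8,103,0],"twist":[0,0,0],"gripper":0},{"xyz":[8,113,0],"twist":[0,0,0],"gripper":0},{"xyz":[8,123,0],"twist":[0,0,0],"gripper":0},{"xyz":[8,133,0],"twist":[0,0,0],"gripper":0},{"xyz":[8,143,0],"twist":[0,0,0],"gripper":0},{"xyz":[8,152,0],"twist":[0,0,0],"gripper":0},{"xyz":[8,157,0],"twist":[0,0,0],"gripper":0},{"xyz":[8,160,0],"twist":[0,0,0],"gripper":0},{"xyz":[8,160,0],"twist":[0,0,0],"gripper":0}]'
python3 -m jog '[{"xyz":[0,-5,0],"twist":[0,0,0],"gripper":0},{"xyz":[0,-20,0],"twist":[0,0,0],"gripper":0},{"xyz":[0,-45,-5],"twist":[0,0,0],"gripper":0},{"xyz":[0,-75,-25],"twist":[0,0,-1],"gripper":0},{"xyz":[15,-105,-46],"twist":[0,0,-2],"gripper":0},{"xyz":[30,-140,-46],"twist":[0,0,-3],"gripper":0},{"xyz":[45,-175,-46],"twist":[0,0,-3],"gripper":0},{"xyz":[60,-210,-46],"twist":[0,0,-3],"gripper":0},{"xyz":[70,-245,-46],"twist":[0,0,-3],"gripper":0},{"xyz":[75,-275,-46],"twist":[0,0,-3],"gripper":0},{"xyz":[78,-300,-46],"twist":[0,0,-3],"gripper":0},{"xyz":[79,-315,-46],"twist":[0,0,-3],"gripper":0},{"xyz":[79,-322,-46],"twist":[0,0,-3],"gripper":0},{"xyz":[79,-322,-46],"twist":[0,0,-3],"gripper":0}]'
python3 - <<'E'
from h import *
im=snapshot('side');save(im,'s12',(240,100,390,212),5);save(snapshot('top'),'t12',(260,170,480,310),3.5)
go([.526,-.043,.15],-4)
E
```

```text
clock: 22.82
eef_pos: [0.4124, -0.3682, 0.104]
eef_rot: [180.0, -0.0, -6.1]
contact_force: [0.1, -0.2, -3.3]
grip_width: 0.0238
clock: 23.98
eef_pos: [0.5244, -0.0519, 0.1501]
eef_rot: [-180.0, 0.0, -2.7]
contact_force: [-0.4, 0.7, -3.2]
grip_width: 0.0237
clk 24.08 pos [ 0.5244 -0.056   0.15  ] rot [179.9   0.   -3. ] grip 23.6 F [-0.1 -0.1 -3.5]
xyz [  1.  -13.1  -0.1] twist [0.1 0.  1. ] dist 13.0
```

View pics/s12.png

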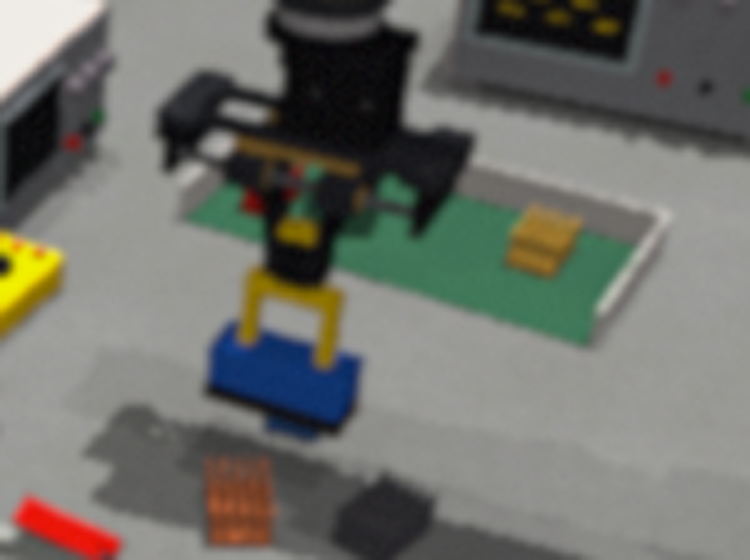

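View pics/t12.png

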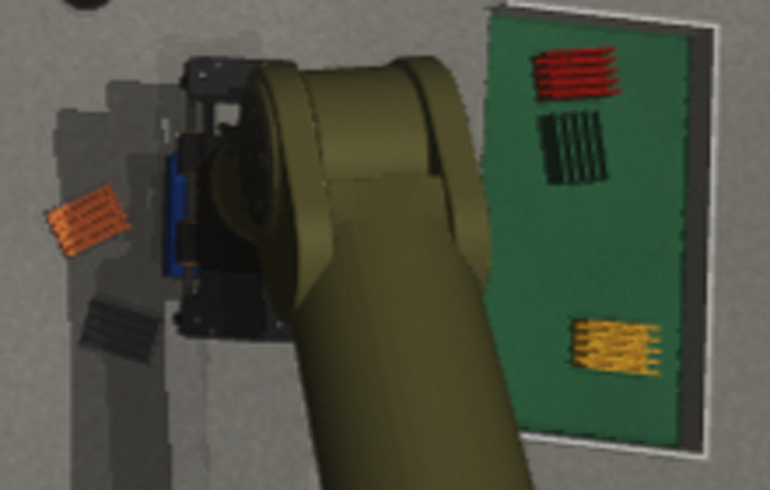

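Brass is deep in the pan, at (615,347) in the crop. The sweep now hovers next to blue, which is still below it.

```bash
python3 -m jog '[{"xyz":[-3,-7,0],"twist":[0,0,1],"gripper":0},{"xyz":[-5,-13,0],"twist":[0,0,1],"gripper":0},{"xyz":[-5,-13,0],"twist":[0,0,1],"gripper":0},{"xyz":[-5,-13,0],"twist":[0,0,1],"gripper":0},{"xyz":[-5,-13,5],"twist":[0,0,1],"gripper":0}]'
python3 - <<'E'
from h import *
im=snapshot('side');save(im,'s13',(240,120,390,232),5)
go([.52,-.043,.104],-4)
E
```

```text
clock: 24.5
eef_pos: [0.5214, -0.0432, 0.1458]
eef_rot: [179.9, -0.1, -4.1]
contact_force: [-0.4, -0.5, -2.9]
grip_width: 0.0238
clk 24.55 pos [ 0.5204 -0.0432  0.1442] rot [180.    0.   -4.1] grip 23.7 F [-0.3 -1.2 -3.3]
xyz [-0.5 -0.1 40.2] twist [ 0.   0.  -0.1] dist 40.0
```

View pics/s13.png

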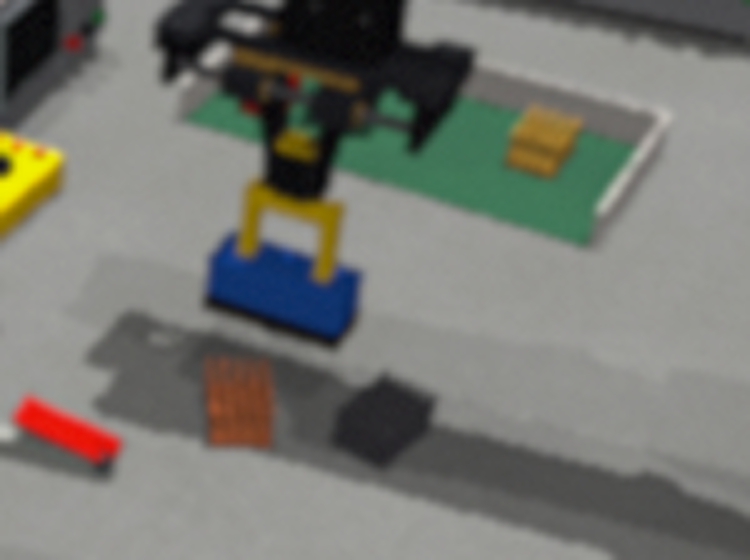

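```bash
python3 -m jog '[{"xyz":[0,0,15],"twist":[0,0,0],"gripper":0},{"xyz":[0,0,32],"twist":[0,0,0],"gripper":0},{"xyz":[0,0,39],"twist":[0,0,0],"gripper":0},{"xyz":[0,0,41],"twist":[0,0,0],"gripper":0},{"xyz":[0,4,41],"twist":[0,0,0],"gripper":0},{"xyz":[0,10,41],"twist":[0,0,0],"gripper":0},{"xyz":[0,17,41],"twist":[0,0,0],"gripper":0},{"xyz":[0,26,41],"twist":[0,0,0],"gripper":0},{"xyz":[0,36,41],"twist":[0,0,0],"gripper":0},{"xyz":[0,46,41],"twist":[0,0,0],"gripper":0},{"xyz":[0,57,41],"twist":[0,0,0],"gripper":0},{"xyz":[0,68,41],"twist":[0,0,0],"gripper":0},{"xyz":[0,79,41],"twist":[0,0,0],"gripper":0},{"xyz":[0,90,41],"twist":[0,0,0],"gripper":0},{"xyz":[0,101,41],"twist":[0,0,0],"gripper":0},{"xyz":[0,112,41],"twist":[0,0,0],"gripper":0},{"xyz":[0,123,41],"twist":[0,0,0],"gripper":0},{"xyz":[0,133,41],"twist":[0,0,0],"gripper":0},{"xyz":[0,139,41],"twist":[0,0,0],"gripper":0},{"xyz":[0,141,41],"twist":[0,0,0],"gripper":0}]'
python3 - <<'E'
from h import *
im=snapshot('side');save(im,'s14',(240,100,390,212),5)
go([.500,-.335,.104],-4)
E
```

```text
clock: 26.22
eef_pos: [0.5103, -0.1847, 0.1039]
eef_rot: [180.0, 0.0, -4.1]
contact_force: [-0.1, 0.6, -3.5]
grip_width: 0.0238
clk 26.27 pos [ 0.5104 -0.1843  0.1038] rot [180.    0.   -4.1] grip 23.7 F [-0.3 -0.7 -2.8]
xyz [ 5.00e-01  1.51e+02 -1.00e-01] twist [ 0.   0.  -0.1] dist 151.0
```

View pics/s14.png

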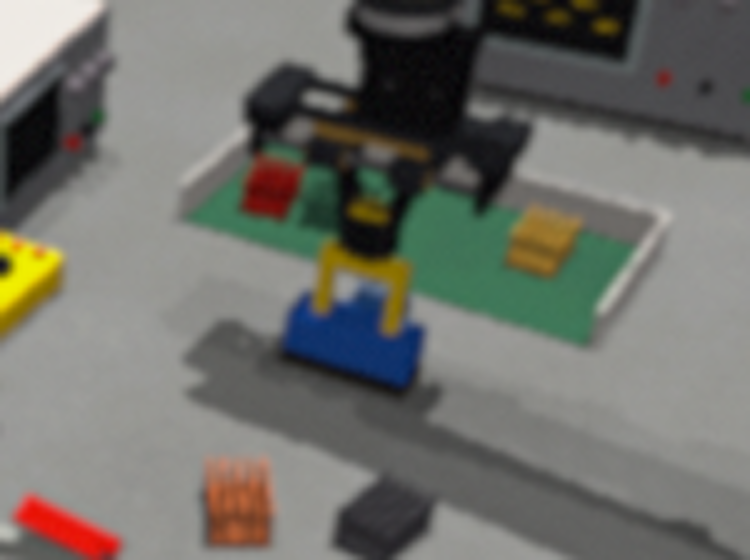

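```bash
python3 -m jog '[{"xyz":[0,5,0],"twist":[0,0,0],"gripper":0},{"xyz":[0,13,0],"twist":[0,0,0],"gripper":0},{"xyz":[0,23,0],"twist":[0,0,0],"gripper":0},{"xyz":[0,33,0],"twist":[0,0,0],"gripper":0},{"xyz":[0,43,0],"twist":[0,0,0],"gripper":0},{"xyz":[0,53,0],"twist":[0,0,0],"gripper":0},{"xyz":[0,63,0],"twist":[0,0,0],"gripper":0},{"xyz":[0,73,0],"twist":[0,0,0],"gripper":0},{"xyz":[0,83,0],"twist":[0,0,0],"gripper":0},{"xyz":[0,93,0],"twist":[0,0,0],"gripper":0},{"xyz":[0,103,0],"twist":[0,0,0],"gripper":0},{"xyz":[0,113,0],"twist":[0,0,0],"gripper":0},{"xyz":[0,123,0],"twist":[0,0,0],"gripper":0},{"xyz":[0,133,0],"twist":[0,0,0],"gripper":0},{"xyz":[0,142,0],"twist":[0,0,0],"gripper":0},{"xyz":[0,149,0],"twist":[0,0,0],"gripper":0},{"xyz":[0,152,0],"twist":[0,0,0],"gripper":0},{"xyz":[0,152,0],"twist":[0,0,0],"gripper":0}]'
python3 -m jog '[{"xyz":[0,-5,0],"twist":[0,0,0],"gripper":0},{"xyz":[0,-20,0],"twist":[0,0,0],"gripper":0},{"xyz":[0,-45,-5],"twist":[0,0,0],"gripper":0},{"xyz":[0,-75,-25],"twist":[0,0,0],"gripper":0},{"xyz":[0,-105,-46],"twist":[0,0,0],"gripper":0},{"xyz":[0,-140,-46],"twist":[0,0,0],"gripper":0},{"xyz":[0,-175,-46],"twist":[0,0,0],"gripper":0},{"xyz":[0,-210,-46],"twist":[0,0,0],"gripper":0},{"xyz":[0,-245,-46],"twist":[0,0,0],"gripper":0},{"xyz":[0,-280,-46],"twist":[0,0,0],"gripper":0},{"xyz":[0,-315,-46],"twist":[0,0,0],"gripper":0},{"xyz":[-5,-350,-46],"twist":[0,0,0],"gripper":0},{"xyz":[-10,-380,-46],"twist":[0,0,0],"gripper":0},{"xyz":[-12,-405,-46],"twist":[0,0,0],"gripper":0},{"xyz":[-14,-420,-46],"twist":[0,0,0],"gripper":0},{"xyz":[-15,-430,-46],"twist":[0,0,0],"gripper":0},{"xyz":[-15,-435,-46],"twist":[0,0,0],"gripper":0},{"xyz":[-15,-435,-46],"twist":[0,0,0],"gripper":0}]'
python3 - <<'E'
from h import *
im=snapshot('side');save(im,'s15',(230,100,390,220),5);save(snapshot('top'),'t15',(260,170,480,310),3.5)
go([.512,.102,.104],-3)
E
```

```text
clock: 27.77
eef_pos: [0.4997, -0.3357, 0.1039]
eef_rot: [180.0, 0.0, -4.1]
contact_force: [-0.1, 0.4, -3.6]
grip_width: 0.0238
clock: 29.27
eef_pos: [0.5151, 0.102, 0.15]
eef_rot: [180.0, -0.0, -3.9]
contact_force: [0.4, -0.4, -4.1]
grip_width: 0.0236
clk 29.37 pos [0.5156 0.0994 0.1498] rot [179.9   0.   -4.1] grip 23.7 F [-0.1  0.2 -4.1]
xyz [-3.7 -2.4 45.8] twist [ 0.1  0.  -1.1] dist 46.0
```

View pics/s15.png

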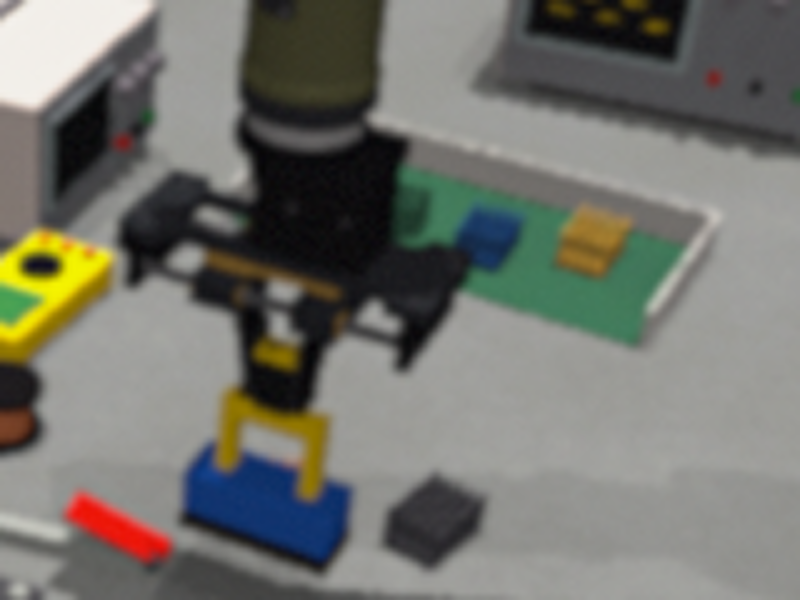

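View pics/t15.png

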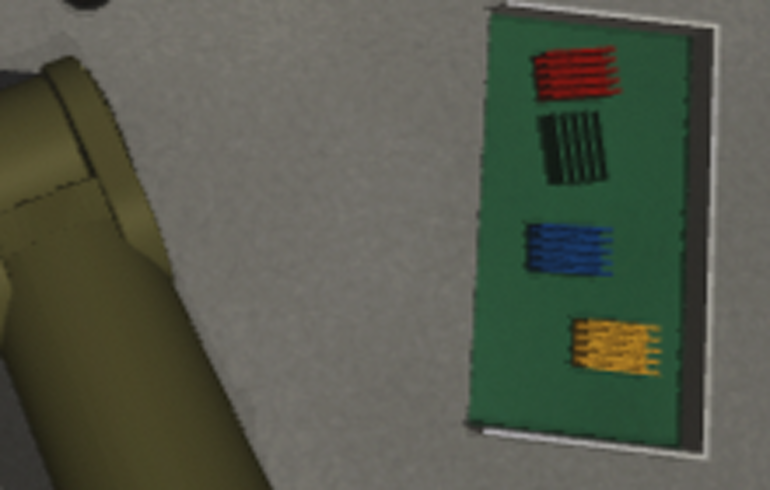

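All four pushed sinks are inside: red, green, blue and brass, at columns 525–660 of the crop. Copper goes next, shifted slightly towards +x so the head clears steel.

```bash
python3 -m jog '[{"xyz":[4,-2,0],"twist":[0,0,-2],"gripper":0},{"xyz":[7,-4,12],"twist":[0,0,-2],"gripper":0},{"xyz":[7,-4,30],"twist":[0,0,-2],"gripper":0},{"xyz":[7,-4,42],"twist":[0,0,-2],"gripper":0},{"xyz":[7,-4,46],"twist":[0,0,-2],"gripper":0},{"xyz":[7,-4,46],"twist":[0,0,-2],"gripper":0},{"xyz":[7,-4,46],"twist":[0,0,-2],"gripper":0}]'
python3 - <<'E'
from h import *
go([.505,-.32,.104],-2)
E
```

```text
clock: 29.95
eef_pos: [0.5228, 0.1037, 0.1034]
eef_rot: [-180.0, 0.0, -2.0]
contact_force: [-0.2, 0.1, -3.0]
grip_width: 0.0235
clk 29.95 pos [0.5228 0.1037 0.1034] rot [-180.    0.   -2.] grip 23.5 F [-0.2  0.1 -3. ]
xyz [ -2.7 424.1  -0.7] twist [-0.  0. -0.] dist 424.0
```

```bash
python3 -m jog '[{"xyz":[0,5,0],"twist":[0,0,0],"gripper":0},{"xyz":[0,12,0],"twist":[0,0,0],"gripper":0},{"xyz":[0,19,0],"twist":[0,0,0],"gripper":0},{"xyz":[0,26,0],"twist":[0,0,0],"gripper":0},{"xyz":[0,34,0],"twist":[0,0,0],"gripper":0},{"xyz":[0,42,0],"twist":[0,0,0],"gripper":0},{"xyz":[0,51,0],"twist":[0,0,0],"gripper":0},{"xyz":[0,61,0],"twist":[0,0,0],"gripper":0},{"xyz":[0,72,0],"twist":[0,0,0],"gripper":0},{"xyz":[0,83,0],"twist":[0,0,0],"gripper":0},{"xyz":[0,94,0],"twist":[0,0,0],"gripper":0},{"xyz":[0,105,0],"twist":[0,0,0],"gripper":0},{"xyz":[0,116,0],"twist":[0,0,0],"gripper":0},{"xyz":[0,127,0],"twist":[0,0,0],"gripper":0},{"xyz":[0,138,0],"twist":[0,0,0],"gripper":0},{"xyz":[0,149,0],"twist":[0,0,0],"gripper":0},{"xyz":[0,160,0],"twist":[0,0,0],"gripper":0},{"xyz":[0,171,0],"twist":[0,0,0],"gripper":0},{"xyz":[0,177,0],"twist":[0,0,0],"gripper":0},{"xyz":[0,180,0],"twist":[0,0,0],"gripper":0}]'
python3 - <<'E'
from h import *
im=snapshot('side');save(im,'s16',(230,100,390,220),5)
go([.505,-.32,.104],-2)
E
```

```text
clock: 31.62
eef_pos: [0.5164, -0.0774, 0.1039]
eef_rot: [180.0, 0.0, -2.1]
contact_force: [-0.1, 0.5, -4.0]
grip_width: 0.0234
clk 31.67 pos [ 0.5164 -0.0774  0.1039] rot [180.    0.   -2.1] grip 23.7 F [ 0.4 -0.5 -3.5]
xyz [-2.500e+00  2.428e+02  1.000e-01] twist [ 0.   0.  -0.1] dist 243.0
```

View pics/s16.png

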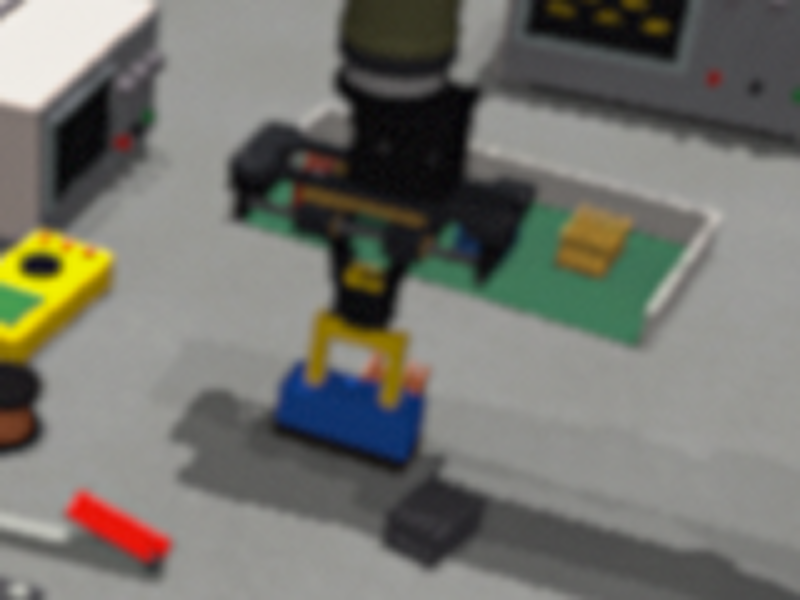

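Copper is off-centre towards the head's -x end, at (400,375). I back off, shift by -17 mm to centre on it, and continue.

```bash
python3 -m jog '[{"xyz":[0,-5,0],"twist":[0,0,0],"gripper":0},{"xyz":[-3,-9,0],"twist":[0,0,0],"gripper":0},{"xyz":[-10,-9,0],"twist":[0,0,0],"gripper":0},{"xyz":[-17,-8,0],"twist":[0,0,0],"gripper":0},{"xyz":[-17,-3,0],"twist":[0,0,0],"gripper":0},{"xyz":[-17,3,0],"twist":[0,0,0],"gripper":0},{"xyz":[-17,10,0],"twist":[0,0,0],"gripper":0},{"xyz":[-17,19,0],"twist":[0,0,0],"gripper":0},{"xyz":[-17,29,0],"twist":[0,0,0],"gripper":0},{"xyz":[-17,39,0],"twist":[0,0,0],"gripper":0},{"xyz":[-17,50,0],"twist":[0,0,0],"gripper":0},{"xyz":[-17,61,0],"twist":[0,0,0],"gripper":0},{"xyz":[-17,72,0],"twist":[0,0,0],"gripper":0},{"xyz":[-17,83,0],"twist":[0,0,0],"gripper":0},{"xyz":[-17,94,0],"twist":[0,0,0],"gripper":0},{"xyz":[-17,105,0],"twist":[0,0,0],"gripper":0},{"xyz":[-17,116,0],"twist":[0,0,0],"gripper":0},{"xyz":[-17,126,0],"twist":[0,0,0],"gripper":0},{"xyz":[-17,133,0],"twist":[0,0,0],"gripper":0},{"xyz":[-17,136,0],"twist":[0,0,0],"gripper":0}]'
python3 - <<'E'
from h import *
im=snapshot('side');save(im,'s17',(230,100,390,220),5)
go([.492,-.327,.104],-2)
E
```

```text
clock: 33.33
eef_pos: [0.4944, -0.213, 0.1039]
eef_rot: [180.0, 0.0, -2.1]
contact_force: [0.2, 0.8, -4.2]
grip_width: 0.0236
clk 33.38 pos [ 0.4944 -0.2129  0.1039] rot [180.    0.   -2.1] grip 23.8 F [ 0.3 -1.  -4.1]
xyz [ 1.800e+00  1.141e+02 -1.000e-01] twist [ 0.   0.  -0.1] dist 114.0
```

View pics/s17.png

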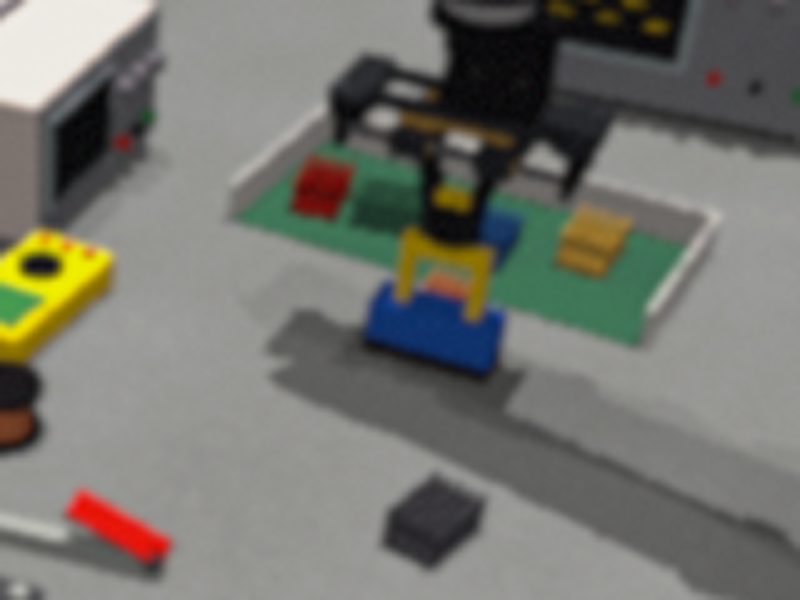

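```bash
python3 -m jog '[{"xyz":[0,5,0],"twist":[0,0,0],"gripper":0},{"xyz":[0,13,0],"twist":[0,0,0],"gripper":0},{"xyz":[0,23,0],"twist":[0,0,0],"gripper":0},{"xyz":[0,33,0],"twist":[0,0,0],"gripper":0},{"xyz":[0,43,0],"twist":[0,0,0],"gripper":0},{"xyz":[0,53,0],"twist":[0,0,0],"gripper":0},{"xyz":[0,62,0],"twist":[0,0,0],"gripper":0},{"xyz":[0,71,0],"twist":[0,0,0],"gripper":0},{"xyz":[0,80,0],"twist":[0,0,0],"gripper":0},{"xyz":[0,89,0],"twist":[0,0,0],"gripper":0},{"xyz":[0,98,0],"twist":[0,0,0],"gripper":0},{"xyz":[0,106,0],"twist":[0,0,0],"gripper":0},{"xyz":[0,112,0],"twist":[0,0,0],"gripper":0},{"xyz":[0,115,0],"twist":[0,0,0],"gripper":0},{"xyz":[0,115,0],"twist":[0,0,0],"gripper":0}]'
python3 -m jog '[{"xyz":[0,-5,0],"twist":[0,0,0],"gripper":0},{"xyz":[0,-20,0],"twist":[0,0,0],"gripper":0},{"xyz":[0,-45,-5],"twist":[0,0,0],"gripper":0},{"xyz":[0,-75,-25],"twist":[0,0,0],"gripper":0},{"xyz":[0,-105,-46],"twist":[0,0,0],"gripper":0},{"xyz":[0,-140,-46],"twist":[0,0,0],"gripper":0},{"xyz":[0,-175,-46],"twist":[0,0,0],"gripper":0},{"xyz":[0,-210,-46],"twist":[0,0,0],"gripper":0},{"xyz":[-10,-245,-46],"twist":[0,0,0],"gripper":0},{"xyz":[-20,-280,-46],"twist":[0,0,0],"gripper":0},{"xyz":[-35,-315,-46],"twist":[0,0,0],"gripper":0},{"xyz":[-50,-350,-46],"twist":[0,0,0],"gripper":0},{"xyz":[-60,-375,-46],"twist":[0,0,0],"gripper":0},{"xyz":[-64,-395,-46],"twist":[0,0,0],"gripper":0},{"xyz":[-66,-405,-46],"twist":[0,0,0],"gripper":0},{"xyz":[-66,-408,-46],"twist":[0,0,0],"gripper":0},{"xyz":[-66,-408,-46],"twist":[0,0,0],"gripper":0}]'
python3 - <<'E'
from h import *
im=snapshot('side');save(im,'s18',(230,100,390,220),5);save(snapshot('top'),'t18',(260,170,480,310),3.5)
go([.440,.080,.104],-2)
E
```

```text
clock: 34.63
eef_pos: [0.4904, -0.3274, 0.104]
eef_rot: [180.0, 0.0, -2.1]
contact_force: [0.3, -0.1, -4.3]
grip_width: 0.0236
clock: 36.05
eef_pos: [0.439, 0.0845, 0.15]
eef_rot: [179.9, -0.0, -1.9]
contact_force: [-0.2, -0.1, -2.9]
grip_width: 0.0235
clk 36.15 pos [0.4393 0.0827 0.1499] rot [180.    0.   -2.1] grip 23.5 F [ 0.3 -0.7 -3.6]
xyz [ 0.8  2.6 45.9] twist [ 0.   0.  -0.1] dist 46.0
```

View pics/s18.png

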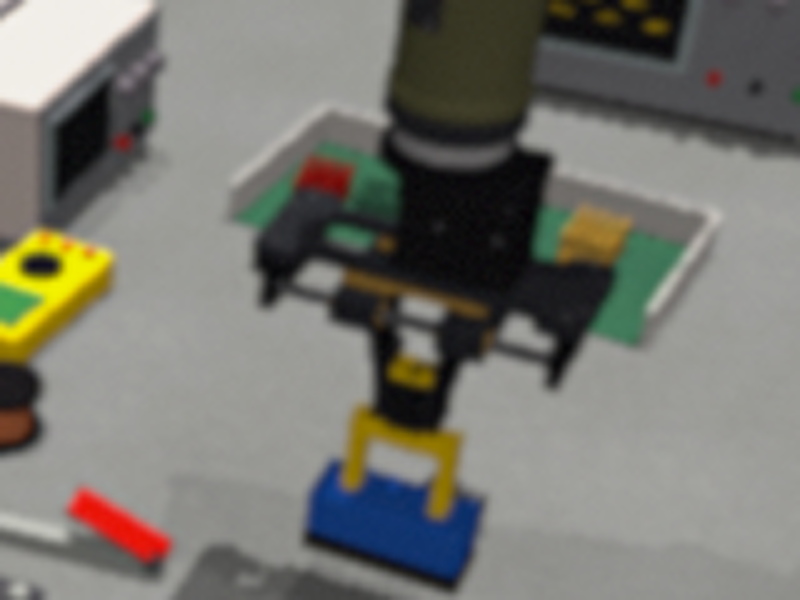

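View pics/t18.png

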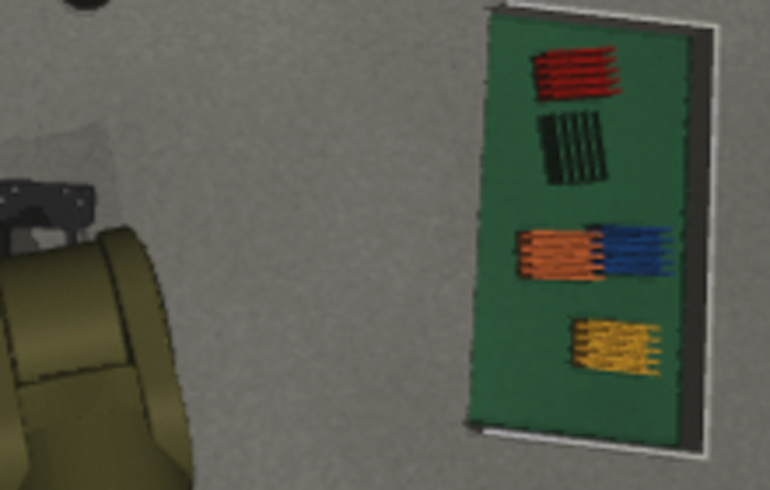

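Copper and blue are both inside now, end to end. Steel is the last one.

```bash
python3 -m jog '[{"xyz":[0,0,15],"twist":[0,0,0],"gripper":0},{"xyz":[0,0,32],"twist":[0,0,0],"gripper":0},{"xyz":[0,0,43],"twist":[0,0,0],"gripper":0},{"xyz":[0,0,46],"twist":[0,0,0],"gripper":0},{"xyz":[0,5,46],"twist":[0,0,0],"gripper":0},{"xyz":[0,12,46],"twist":[0,0,0],"gripper":0},{"xyz":[0,19,46],"twist":[0,0,0],"gripper":0},{"xyz":[0,26,46],"twist":[0,0,0],"gripper":0},{"xyz":[0,34,46],"twist":[0,0,0],"gripper":0},{"xyz":[0,42,46],"twist":[0,0,0],"gripper":0},{"xyz":[0,51,46],"twist":[0,0,0],"gripper":0},{"xyz":[0,61,46],"twist":[0,0,0],"gripper":0},{"xyz":[0,72,46],"twist":[0,0,0],"gripper":0},{"xyz":[0,83,46],"twist":[0,0,0],"gripper":0},{"xyz":[0,94,46],"twist":[0,0,0],"gripper":0},{"xyz":[0,105,46],"twist":[0,0,0],"gripper":0},{"xyz":[0,116,46],"twist":[0,0,0],"gripper":0},{"xyz":[0,127,46],"twist":[0,0,0],"gripper":0},{"xyz":[0,135,46],"twist":[0,0,0],"gripper":0},{"xyz":[0,138,46],"twist":[0,0,0],"gripper":0}]'
python3 - <<'E'
from h import *
im=snapshot('side');save(im,'s19',(230,100,390,220),5)
go([.414,-.313,.104],-2)
E
```

```text
clock: 37.82
eef_pos: [0.4341, -0.0558, 0.104]
eef_rot: [180.0, 0.0, -2.1]
contact_force: [0.7, 0.1, -2.7]
grip_width: 0.0235
clk 37.87 pos [ 0.4341 -0.0555  0.104 ] rot [180.    0.   -2.1] grip 23.1 F [-0.9 -0.6 -3.6]
xyz [-10.5 258.    0. ] twist [ 0.   0.  -0.1] dist 258.0
```

View pics/s19.png

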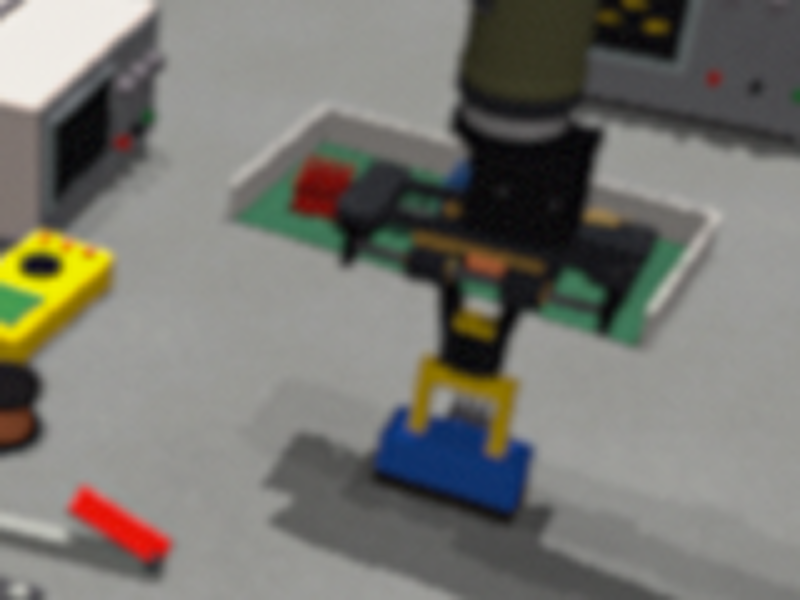

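```bash
python3 -m jog '[{"xyz":[0,5,0],"twist":[0,0,0],"gripper":0},{"xyz":[0,13,0],"twist":[0,0,0],"gripper":0},{"xyz":[0,23,0],"twist":[0,0,0],"gripper":0},{"xyz":[-1,33,0],"twist":[0,0,0],"gripper":0},{"xyz":[-1,43,0],"twist":[0,0,0],"gripper":0},{"xyz":[-2,53,0],"twist":[0,0,0],"gripper":0},{"xyz":[-2,63,0],"twist":[0,0,0],"gripper":0},{"xyz":[-3,73,0],"twist":[0,0,0],"gripper":0},{"xyz":[-3,83,0],"twist":[0,0,0],"gripper":0},{"xyz":[-4,93,0],"twist":[0,0,0],"gripper":0},{"xyz":[-4,103,0],"twist":[0,0,0],"gripper":0},{"xyz":[-5,113,0],"twist":[0,0,0],"gripper":0},{"xyz":[-5,123,0],"twist":[0,0,0],"gripper":0},{"xyz":[-6,133,0],"twist":[0,0,0],"gripper":0},{"xyz":[-6,143,0],"twist":[0,0,0],"gripper":0},{"xyz":[-7,153,0],"twist":[0,0,0],"gripper":0},{"xyz":[-7,163,0],"twist":[0,0,0],"gripper":0},{"xyz":[-7,171,0],"twist":[0,0,0],"gripper":0},{"xyz":[-8,177,0],"twist":[0,0,0],"gripper":0},{"xyz":[-8,180,0],"twist":[0,0,0],"gripper":0}]'
python3 - <<'E'
from h import *
im=snapshot('side');save(im,'s20',(230,100,390,220),5)
go([.414,-.313,.104],-2)
E
```

```text
clock: 39.53
eef_pos: [0.4197, -0.2346, 0.104]
eef_rot: [-180.0, 0.0, -2.1]
contact_force: [-0.0, 0.3, -3.2]
grip_width: 0.0234
clk 39.58 pos [ 0.4197 -0.2348  0.104 ] rot [180.    0.   -2.1] grip 23.5 F [ 0.8 -0.7 -2.9]
xyz [-2.8 78.4  0. ] twist [ 0.   0.  -0.1] dist 78.0
```

View pics/s20.png

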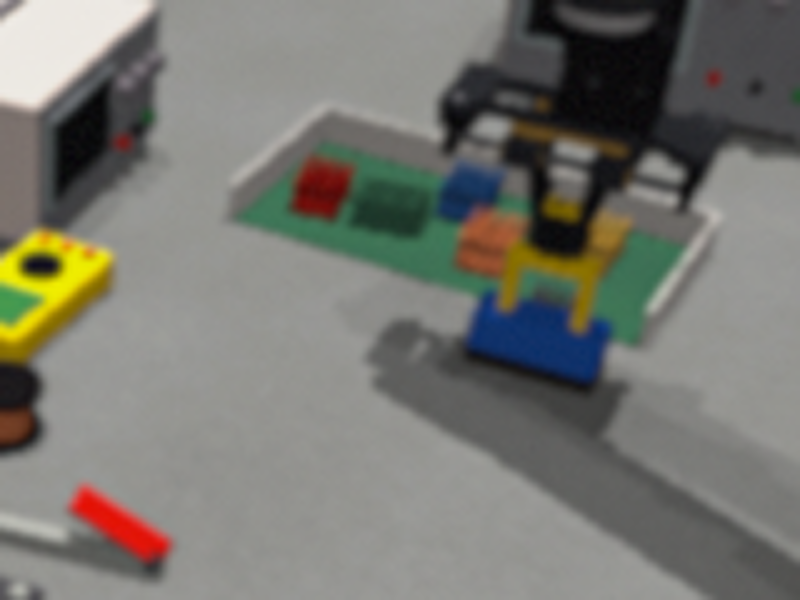

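```bash
python3 -m jog '[{"xyz":[0,5,0],"twist":[0,0,0],"gripper":0},{"xyz":[-1,13,0],"twist":[0,0,0],"gripper":0},{"xyz":[-1,22,0],"twist":[0,0,0],"gripper":0},{"xyz":[-1,31,0],"twist":[0,0,0],"gripper":0},{"xyz":[-2,40,0],"twist":[0,0,0],"gripper":0},{"xyz":[-2,49,0],"twist":[0,0,0],"gripper":0},{"xyz":[-2,58,0],"twist":[0,0,0],"gripper":0},{"xyz":[-2,67,0],"twist":[0,0,0],"gripper":0},{"xyz":[-2,75,0],"twist":[0,0,0],"gripper":0},{"xyz":[-2,80,0],"twist":[0,0,0],"gripper":0},{"xyz":[-2,82,0],"twist":[0,0,0],"gripper":0},{"xyz":[-2,82,0],"twist":[0,0,0],"gripper":0}]'
python3 -m jog '[{"xyz":[0,-5,0],"twist":[0,0,0],"gripper":0},{"xyz":[0,-20,0],"twist":[0,0,0],"gripper":0},{"xyz":[0,-45,-5],"twist":[0,0,0],"gripper":0},{"xyz":[10,-75,-25],"twist":[0,0,0],"gripper":0},{"xyz":[20,-105,-45],"twist":[0,0,0],"gripper":0},{"xyz":[30,-140,-50],"twist":[0,0,0],"gripper":0},{"xyz":[40,-175,-50],"twist":[0,0,0],"gripper":0},{"xyz":[45,-210,-50],"twist":[0,0,0],"gripper":0},{"xyz":[50,-245,-50],"twist":[0,0,0],"gripper":0},{"xyz":[50,-280,-50],"twist":[0,0,0],"gripper":0},{"xyz":[50,-305,-50],"twist":[0,0,0],"gripper":0},{"xyz":[50,-315,-50],"twist":[0,0,0],"gripper":0},{"xyz":[50,-315,-50],"twist":[0,0,0],"gripper":0}]'
python3 - <<'E'
from h import *
im=snapshot('side');save(im,'s21',(230,100,390,220),5);save(snapshot('top'),'t21',(260,170,480,310),3.5)
go([.434,.345,.154],0)
E
```

```text
clock: 40.58
eef_pos: [0.415, -0.3159, 0.1039]
eef_rot: [180.0, -0.0, -2.0]
contact_force: [-0.0, 1.0, -3.3]
grip_width: 0.0233
clock: 41.67
eef_pos: [0.4754, 0.0023, 0.1541]
eef_rot: [180.0, -0.0, -1.6]
contact_force: [-0.5, 0.0, -3.7]
grip_width: 0.0238
clk 41.77 pos [ 0.4756 -0.0026  0.1539] rot [179.9   0.   -2. ] grip 23.6 F [-0.3  0.1 -3.4]
xyz [ -53.4 -346.    -0.7] twist [ 0.1  0.  -2. ] dist 350.0
```

View pics/s21.png

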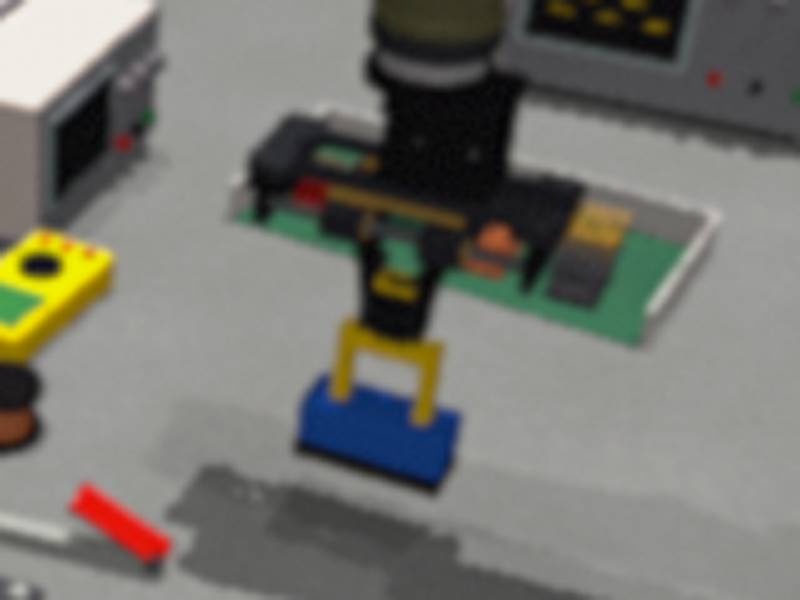

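View pics/t21.png

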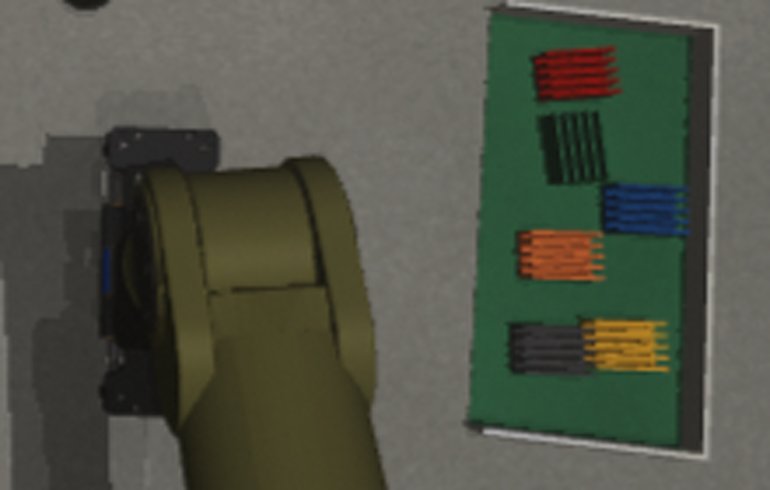

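All six look inside, and blue has been nudged sideways but is still in. I check the numbers before placing the sweep.

Run:
```python
from h import *
pts=dict(red=(576,74),green=(573,148),blue=(645,210),copper=(561,256),steel=(547,348),brass=(626,346))
for k,v in pts.items():
    w=p2w('top',(np.array(v)+.5)/3.5-.5+[260,170],.03)[0][:2]; d=w-[.532,-.3157]
    print(k,w.round(3),'pan x %.3f y %.3f'%(d@[.992,-.124],d@[.124,.992]))
```

```text
red [ 0.649 -0.395] pan x 0.125 y -0.064
green [ 0.584 -0.387] pan x 0.061 y -0.065
blue [ 0.531 -0.445] pan x 0.015 y -0.128
copper [ 0.492 -0.37 ] pan x -0.033 y -0.059
steel [ 0.416 -0.353] pan x -0.111 y -0.052
brass [ 0.417 -0.419] pan x -0.101 y -0.117
```

```bash
python3 -m jog '[{"xyz":[0,-15,0],"twist":[0,0,0],"gripper":0},{"xyz":[-4,-40,0],"twist":[0,0,0],"gripper":0},{"xyz":[-10,-70,0],"twist":[0,0,0],"gripper":0},{"xyz":[-17,-100,0],"twist":[0,0,0],"gripper":0},{"xyz":[-24,-130,0],"twist":[0,0,0],"gripper":0},{"xyz":[-31,-160,0],"twist":[0,0,0],"gripper":0},{"xyz":[-38,-190,0],"twist":[0,0,0],"gripper":0},{"xyz":[-44,-220,0],"twist":[0,0,0],"gripper":0},{"xyz":[-49,-250,0],"twist":[0,0,0],"gripper":0},{"xyz":[-52,-280,0],"twist":[0,0,0],"gripper":0},{"xyz":[-53,-305,0],"twist":[0,0,0],"gripper":0},{"xyz":[-53,-325,0],"twist":[0,0,0],"gripper":0},{"xyz":[-53,-338,0],"twist":[0,0,0],"gripper":0},{"xyz":[-53,-345,0],"twist":[0,0,0],"gripper":0},{"xyz":[-53,-346,0],"twist":[0,0,0],"gripper":0},{"xyz":[-53,-346,0],"twist":[0,0,0],"gripper":0}]'
python3 - <<'E'
from h import *
im=snapshot('side');save(im,'s22',(150,140,350,290),4)
go([.434,.345,.107],0)
E
```

```text
clock: 43.1
eef_pos: [0.436, 0.3438, 0.1535]
eef_rot: [179.9, 0.0, -2.1]
contact_force: [0.1, -0.5, -2.9]
grip_width: 0.0235
clk 43.15 pos [0.4361 0.3434 0.1536] rot [179.9   0.   -2.1] grip 23.6 F [ 0.7 -0.1 -2.7]
xyz [-2.1 -1.6 46.6] twist [ 0.1  0.  -2.1] dist 47.0
```

View pics/s22.png

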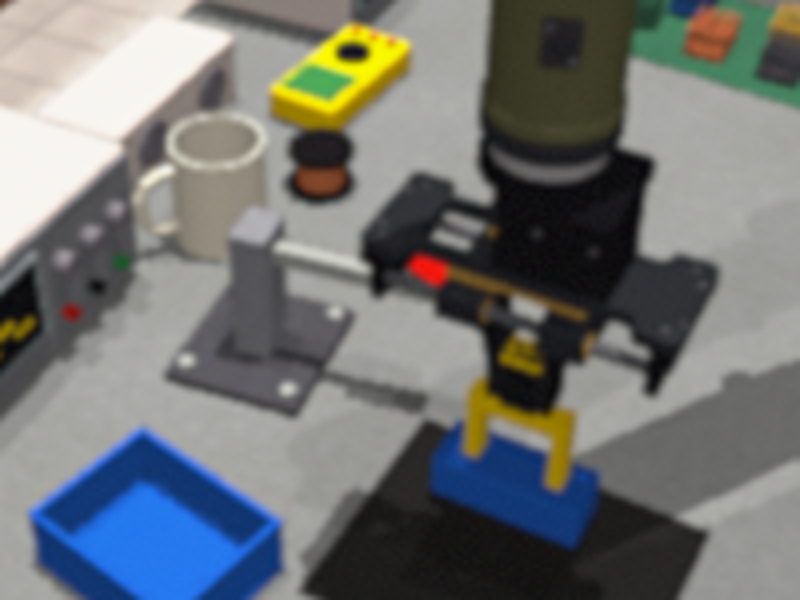

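The sweep hovers over the mat at about (515,490) in the crop. All sinks are at least 50 mm past the mouth. I lower slowly until the sweep touches.

```bash
python3 -m jog '[{"xyz":[0,0,15],"twist":[0,0,0],"gripper":0},{"xyz":[0,0,32],"twist":[0,0,0],"gripper":0},{"xyz":[0,0,42],"twist":[0,0,0],"gripper":0},{"xyz":[0,0,45],"twist":[0,0,0],"gripper":0},{"xyz":[0,0,46.5],"twist":[0,0,0],"gripper":0},{"xyz":[0,0,47.5],"twist":[0,0,0],"gripper":0},{"xyz":[0,0,48],"twist":[0,0,0],"gripper":0},{"xyz":[0,0,48.3],"twist":[0,0,0],"gripper":0},{"xyz":[0,0,48.3],"twist":[0,0,0],"gripper":0},{"xyz":[0,0,48.3],"twist":[0,0,0],"gripper":0}]'; python3 -m jog '[{"xyz":[0,0,0.5],"twist":[0,0,0],"gripper":0},{"xyz":[0,0,0.7],"twist":[0,0,0],"gripper":0},{"xyz":[0,0,0.7],"twist":[0,0,0],"gripper":0}]'
```

```text
clock: 43.98
eef_pos: [0.4355, 0.3454, 0.1061]
eef_rot: [-180.0, -0.0, -2.0]
contact_force: [-0.4, 0.7, -3.6]
grip_width: 0.0234
clock: 44.23
eef_pos: [0.4353, 0.3452, 0.105]
eef_rot: [180.0, 0.0, -2.0]
contact_force: [0.3, 0.2, -3.4]
grip_width: 0.0236
```

```bash
python3 -m jog '[{"xyz":[0,0,0.4],"twist":[0,0,0],"gripper":0},{"xyz":[0,0,0.8],"twist":[0,0,0],"gripper":0},{"xyz":[0,0,0.8],"twist":[0,0,0],"gripper":0},{"xyz":[0,0,0.8],"twist":[0,0,0],"gripper":0}]'; python3 -m jog '[{"xyz":[0,0,0.4],"twist":[0,0,0],"gripper":0},{"xyz":[0,0,0.8],"twist":[0,0,0],"gripper":0},{"xyz":[0,0,0.8],"twist":[0,0,0],"gripper":0},{"xyz":[0,0,0.8],"twist":[0,0,0],"gripper":0}]'
```

```text
clock: 44.57
eef_pos: [0.4356, 0.3454, 0.1049]
eef_rot: [180.0, -0.0, -2.0]
contact_force: [-0.9, -2.6, 4.2]
grip_width: 0.0236
clock: 44.9
eef_pos: [0.4356, 0.3455, 0.1048]
eef_rot: [180.0, -0.0, -2.0]
contact_force: [-2.4, -3.1, 11.0]
grip_width: 0.0238
```

The force has turned upward, so the sweep is on the mat. I ease off and release.

```bash
python3 -m jog '[{"xyz":[0,0,-0.8],"twist":[0,0,0],"gripper":0},{"xyz":[0,0,-0.8],"twist":[0,0,0],"gripper":0},{"xyz":[0,0,-0.8],"twist":[0,0,0],"gripper":24},{"xyz":[0,0,-0.8],"twist":[0,0,0],"gripper":30},{"xyz":[0,0,-0.8],"twist":[0,0,0],"gripper":40},{"xyz":[0,0,-0.8],"twist":[0,0,0],"gripper":55},{"xyz":[0,0,-0.8],"twist":[0,0,0],"gripper":60},{"xyz":[0,0,-0.8],"twist":[0,0,0],"gripper":60},{"xyz":[0,0,-0.8],"twist":[0,0,0],"gripper":60},{"xyz":[0,0,-0.8],"twist":[0,0,0],"gripper":60},{"xyz":[0,0,-0.8],"twist":[0,0,0],"gripper":60}]'
python3 -m jog '[{"xyz":[0,0,-5],"twist":[0,0,0],"gripper":60},{"xyz":[0,0,-15],"twist":[0,0,0],"gripper":60},{"xyz":[0,0,-35],"twist":[0,0,0],"gripper":60},{"xyz":[0,0,-60],"twist":[0,0,0],"gripper":60},{"xyz":[0,0,-90],"twist":[0,0,0],"gripper":60},{"xyz":[0,0,-115],"twist":[0,0,0],"gripper":60},{"xyz":[0,30,-125],"twist":[0,0,0],"gripper":60},{"xyz":[20,60,-125],"twist":[0,0,0],"gripper":60},{"xyz":[20,95,-125],"twist":[0,0,0],"gripper":60},{"xyz":[20,130,-125],"twist":[0,0,0],"gripper":60},{"xyz":[20,150,-125],"twist":[0,0,0],"gripper":60},{"xyz":[20,160,-125],"twist":[0,0,0],"gripper":60},{"xyz":[20,160,-125],"twist":[0,0,0],"gripper":60},{"xyz":[20,160,-125],"twist":[0,0,0],"gripper":60}]'
python3 - <<'E'
from h import *
save(snapshot('side'),'s23',None,1.5);save(snapshot('top'),'t23',None,1.5)
E
```

```text
clock: 45.82
eef_pos: [0.4353, 0.3453, 0.1042]
eef_rot: [180.0, 0.0, -2.0]
contact_force: [0.2, -0.1, 0.1]
grip_width: 0.0588
clock: 46.98
eef_pos: [0.45, 0.1848, 0.23]
eef_rot: [180.0, -0.1, -2.1]
contact_force: [1.0, -0.7, 1.0]
grip_width: 0.06
```

View pics/s23.png

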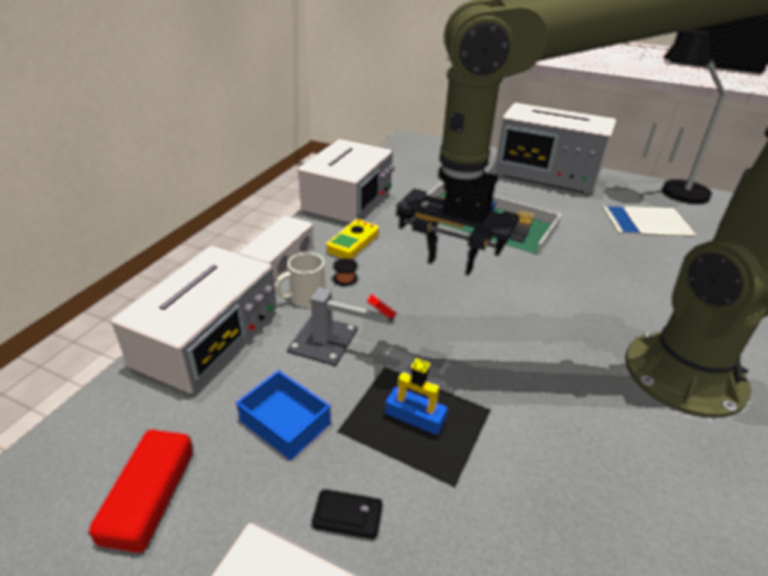

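View pics/t23.png

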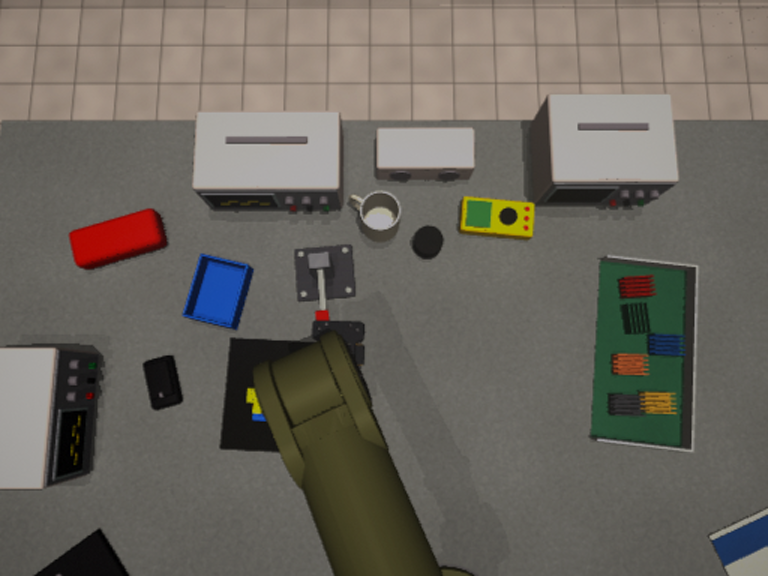

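The sweep stands upright at the middle of the mat, at (415,400) in the side view. All six sinks are in the pan, and the other items haven't moved.

```bash
python3 -m jog '[{"xyz":[0,0,0],"twist":[0,0,0],"gripper":60},{"xyz":[0,0,0],"twist":[0,0,0],"gripper":60},{"xyz":[0,0,0],"twist":[0,0,0],"gripper":60},{"xyz":[0,0,0],"twist":[0,0,0],"gripper":60},{"xyz":[0,0,0],"twist":[0,0,0],"gripper":60},{"xyz":[0,0,0],"twist":[0,0,0],"gripper":60}]'; python3 -c "
from workcell import *
print(hand_in())"
```

```text
clock: 47.58
eef_pos: [0.4496, 0.1848, 0.2292]
eef_rot: [-180.0, 0.0, -2.0]
contact_force: [-0.2, -0.8, 0.4]
grip_width: 0.0598
the job is handed in; nothing more can be done
None
```

I handed the job in at 47.6 s with all six heat sinks in the pan and the sweep standing released on the mat. The hand-in gave no verdict.

**What I did:** I pressed the keeper flat, took the sweep off the peg and pushed all six sinks in with it. I pushed red and green together, then brass, blue, copper and steel one at a time. Then I stood the sweep on the mat and moved the arm clear.

**Last checks:**
- **Sinks:** in the last detailed measurement, all six centres were 52–128 mm past the mouth and well within the pan's width. The closing top view showed them unchanged.
- **Sweep:** it stands upright near the mat's centre, released at about (0.435, 0.345) against a measured mat centre of (0.434, 0.345). The fingers read almost no force after opening.
- **Other items:** the mouse, meter, mug, spool and parts box look unmoved; I compared them by eye in the pictures and did not measure them.

**What went differently:**
- One early move was refused for a missing "twist" entry, so the arm simply didn't move.
- Green turned sideways during the first push, and copper drifted off-centre. Both were corrected mid-push.
- Blue shifted a few centimetres inside the pan while the robot wasn't pushing it, and stayed in.

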